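Shut the washer tins and slide them into the under-sink case

TASK

Fold the lids of the two open oblong tins fully shut, then slide each tin lengthways along the floor through the front mouth of the low orange case: the big tin into the wide bay, the small one into the narrow bay, each all the way in so that it does not stick out past the roof's front edge. Shut each lid before its tin goes in, keep the tins upright, and leave everything else where it stands.

Things in the scene. Friction and masses are not known exactly. Their poses are not given: they have to be found in the camera images.
- big_center (a point): Big flat oblong aluminium tin, 90 long (its own x) x 62 wide (its own y), 32 tall with the lid shut (open body 24 tall, lid 8), about 0.33 kg, loose, standing on the screed. Point: centre of the shut tin, 16 above its underside. z is up; the lid's hinge line runs along x on the +y long side, at y = +31, 24 above the underside. Either end may go in first.
- big_lid (a joint): Angle of the big tin's lid in rad: 0 shut, about 1.57 standing upright, 2.1 fully back beyond the hinge (+y) side. Stiff hinge: the lid stays where it is left; some 1 N at its free edge moves it. The lid is 62 from hinge to free edge, and 90 long.
- small_center (a point): Small flat oblong aluminium tin, 80 long (x) x 46 wide (y), 26 tall shut (open body 18 tall, lid 8), about 0.27 kg, loose. Point: centre of the shut tin, 13 above its underside. Hinge line along x on the +y long side, at y = +23, 18 above the underside.
- small_lid (a joint): Angle of the small tin's lid in rad, 0 shut, as for the big one; 46 from hinge to free edge, 80 long.
- case: Storage case of orange plastic, 136 wide and 42 tall, fixed to the screed, no floor of its own; origin under its middle, x into the bays. Two bays side by side, mouths towards the robot, walls and divider 4 thick. These run straight on 12 in front of the slatted roof's (4 thick) front edge; then the two outer walls flare outwards for 22 more. Leave it in place.
- wide_bay (a point): The wide bay of the case: point on the screed under the middle of its roof's front edge; x points into the bay, y to the left looking in, z up. 70 wide and 38 tall inside, 96 deep from the roof's front edge to the back wall. The middle of the roof's front edge has a thumb notch, here 54 wide, 24 deep, so that a finger can follow a tin in.
- narrow_bay (a point): The narrow bay of the same case, 66 to the left of the wide one: same axes and meaning; 54 wide, 38 tall, 96 deep, thumb notch 38 wide, 24 deep.
- brush: Nail brush, wooden back, 90 (x) x 36 (y) x 34 tall, beside the big tin on its side away from the hinge; origin under its centre. Leave alone.
- reducer: Grey PVC pipe reducer standing on end, 50 across, 56 tall, beside the small tin on its side away from the hinge; origin under its centre. Leave alone.
- can: Small round aluminium can, already shut, 51 across, 54 tall, off the -x end of the small tin; origin under its centre. Leave alone.
- saucer: White ceramic saucer, 110 across, 18 tall, far right; origin under its centre. Leave alone.
- bottle: White plastic bottle, 60 across, 110 tall, far left; origin under its centre. Leave alone.
- coupling: Grey PVC coupling, 48 across, 45 tall, off the -x end of the big tin; origin under its centre. Leave alone.
- plug: Black rubber sink plug, 46 across, 24 tall, in the middle on the robot's side; origin under its centre. Leave alone.
There are look-alikes about, which are no part of the job. Leave any purple look-alike of the part that bears big_center alone.

How it is judged:
By the outcome, as a careful person would: the job done as asked, in the order asked, and still so for the second after the job is handed in, with the robot touching nothing.
It also fails if it takes over 72 s, if anything falls off the work surface, if the arm or the gripper's body presses on something with over 40 N, if the wrist force passes 120 N, or if a joint passes its speed limit or range.

ROBOT

A 6-joint arm with a two-finger parallel gripper is mounted at the origin on the work surface. World frame = base frame: x ahead of the robot, y to its left, z up, the work surface at z = 0. Lengths are in m, angles in rad, forces in N, time in s.
With the tool pointing down it reaches from about 0.3 to 0.775 m from the base axis. Payload 14.6 kg.
Tool frame: the origin (TCP) lies between the finger pads; the fingertips stand 19 mm ahead of it and the grasp point (between the pads) is the TCP; z points along the fingers, y is the direction in which the jaws open and shut (so a half turn about z gives the same grasp; the last joint's range is limited). The gripper opens to 94 mm and grips with 3 to 60 N. Pads are 16 mm wide; open, the fingers measure 119 mm over their backs; the gripper's body (75 mm by 177 mm) begins 78 mm behind the grasp point.
Start: joints at [-1.403, 0.3, 1.521, -0, 1.321, -0.067], TCP at [0.128, -0.535, 0.204] pointing down, gripper open.
Joint ranges: [-3.03, 3.03], [-0.79, 2.21], [0.23, 2.52], [-1.04, 4.18], [0, 3.07], [-2.55, 2.55]. Speed limits (rad/s): [2.22, 2.22, 2.57, 3.14, 3.14, 3.14].

INTERFACE

Orientations are given as [roll, pitch, yaw] about the fixed x, y, z axes, in that order (R = Rz(yaw) Ry(pitch) Rx(roll)).
In Python, from station import telemetry, vision, ctrl gives the robot as it stands. The module is installed in compiled form; this text tells all that it offers.
- The arm moves only by the shell command python3 -m creep 'ROWS' [FORCE]. ROWS is JSON, a list of rows, each a list of 3 entries, a list of its own where there are three numbers: the shift along the tool's x, y, z in units of 50 mm (1.0 is 50 mm), then the turn about the tool's z in units of 8 degrees (1.0 is 8 degrees), then the opening, from 0 (shut) to 1 (fully open). In form: [[[tx, ty, tz], twist, gripper], ...]. A call has 1 to 12 rows; each row is the pose to reach, as a shift and turn from the pose commanded when the call began, along the tool's axes at that moment; what a row does not reach only later rows make up. A row lasts 1/10 s, in which the tool goes at most 50 mm and 8.59 degrees, less where a joint would pass 70% of its speed; a pose out of reach is approached as far as the arm can. A call with a gripper value outside its range is refused whole. The fingers move at their own pace and stop on an object; FORCE is the grip in N (left out, the last holds). Time passes only in rows, so rows that repeat a pose let the fingers close. It gives the time, the measured TCP pose, the force and the opening at its end, in the units of the state.
- telemetry.get_obs(): the state, without advancing time (a new reading comes with each control period).
- vision.camera(name): name is "scene" or "top"; returns a dict with "img" (384x512x3 uint8, red, green, blue), "depth" (384x512 float32, m along the optical axis (not along the pixel's ray), 0 where there is no reading), "vertical_fov" (degrees; the focal length in pixels is half the picture's height over the tangent of half this angle, whatever the lens; pixels are square), "cx", "cy" (the principal point, pixels), "extrinsics" (4x4, takes a point from camera to world coordinates). Camera axes: x right, y down, z forward; pixel columns grow to the right and rows downward; lengths in m; the calibration is good to about 2 mm. A picture is of the moment at which its call begins.
- ctrl.hand_in(): hands the job in, once; it reports no verdict.
The state is a dict: "time_s": time; "qpos": joint angles; "joint_vel": joint speeds; "tau": joint torques, N m; "ee_pos": TCP position; "eef_rot": TCP orientation; "force": force on the tool from outside, world axes, zero at the start; "moment": the same for the moment, N m; "grip_width": finger opening in m.
Only numpy, scipy, OpenCV 4.12 (cv2) and the standard library are available. Lean on these libraries where they do the work, as an engineer would, in place of code of your own. Each camera call takes 0.05 s, during which the arm holds its last target.

## Working session

There is one attempt and no reset: what is moved stays moved. The work goes in short steps, Python scripts to look and compute and a shell command to move; the robot and the scene stay as the last step left them, time stands still between calls to the robot, and variables do not carry over. Pictures are saved under pics/ and viewed, and the job is handed in when it is done.

```bash
mkdir -p pics; python3 - <<'E'
from station import telemetry, vision
import cv2,numpy as np
o=telemetry.get_obs()
for k in o: print(k,np.round(o[k],3))
for n in("scene","top"):
    c=vision.camera(n); cv2.imwrite(f"pics/{n}0.png",cv2.resize(c["img"][:,:,::-1],(768,576),interpolation=cv2.INTER_CUBIC))
    print(n,c["vertical_fov"],c["cx"],c["cy"]);print(np.round(c["extrinsics"],3))
    np.savez(f"{n}0.npz",**c)
E
```

```text
time_s 0.0
qpos [-1.403  0.3    1.522  0.     1.321 -0.067]
joint_vel [ 0.001  0.001 -0.002 -0.    -0.001  0.001]
tau [-0.0000e+00 -5.3180e+01 -3.5274e+01  7.1000e-02  2.4000e-02 -0.0000e+00]
ee_pos [ 0.128 -0.535  0.203]
eef_rot [-3.14  -0.     0.235]
force [0.289 0.81  0.282]
moment [-0.044 -0.019 -0.054]
grip_width 0.094
scene 48.325567403867666 253.34098949439513 188.55176416143505
[[-0.791  0.495 -0.358  0.927]
 [ 0.611  0.629 -0.48   0.634]
 [-0.012 -0.599 -0.801  1.13 ]
 [ 0.     0.     0.     1.   ]]
top 54.216803085080684 258.026894511376 192.65177868056583
[[ 0.012 -0.988  0.155  0.319]
 [-1.    -0.014 -0.012 -0.026]
 [ 0.014 -0.154 -0.988  1.   ]
 [ 0.     0.     0.     1.   ]]
```

View pics/scene0.png

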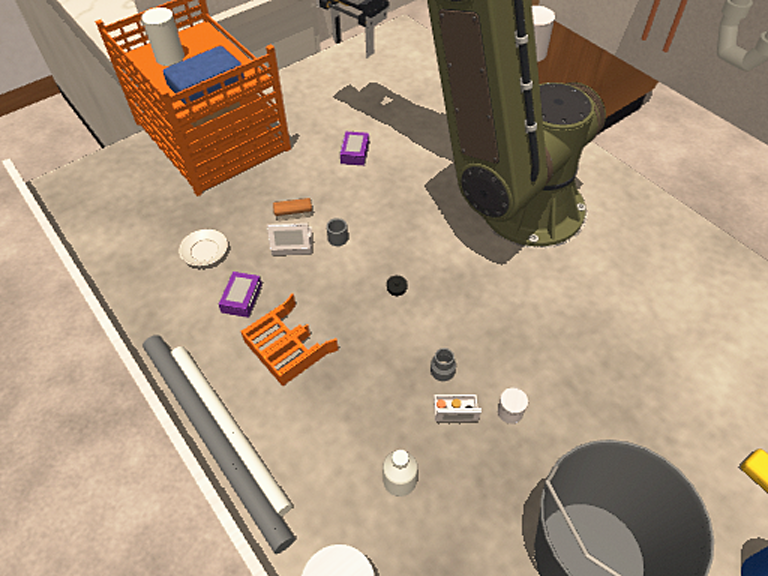

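View pics/top0.png

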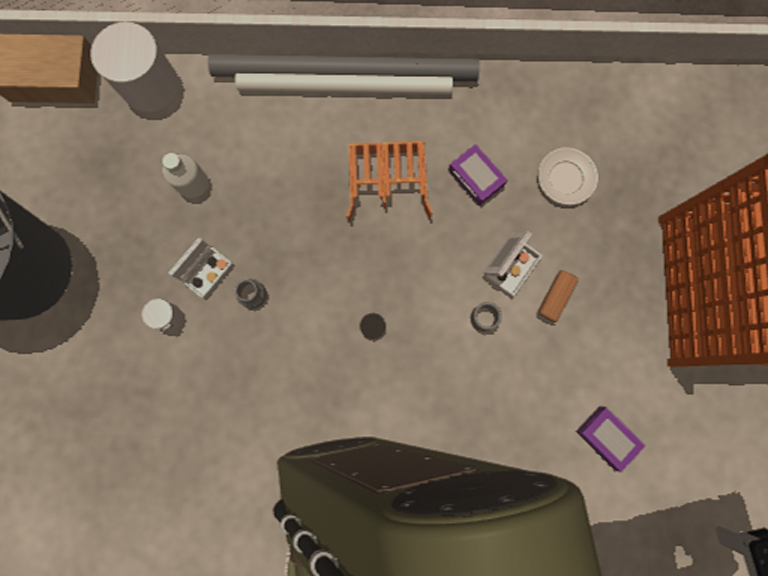

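The top view shows these candidates:
- The big tin is silver and open at (513,263). Its look-alikes are purple tins at (478,173) and (612,438).
- The small tin is at (203,268). The shut can at (157,313) is not it.
- The case is at (388,180). The tall orange crate on the right at (720,260) is not it.

I'll check close crops and measure.

```bash
cat > h.py <<'E'
import numpy as np,cv2
def cloud(c):
    f=192/np.tan(np.radians(float(c["vertical_fov"]))/2)
    v,u=np.mgrid[0:384,0:512]; d=c["depth"]
    P=np.stack([(u-c["cx"])/f*d,(v-c["cy"])/f*d,d],-1)
    E=c["extrinsics"]; return P@E[:3,:3].T+E[:3,3]
def ortho(c,x0,x1,y0,y1,s=2000,zmin=-.01,zmax=.2):
    """ortho view, up=+x, left=+y ; returns rgb image & height"""
    P=cloud(c);H=int((x1-x0)*s);W=int((y1-y0)*s)
    m=(c["depth"]>0)&(P[...,2]<zmax)
    r=((x1-P[...,0])*s).astype(int);q=((y1-P[...,1])*s).astype(int)
    return P,m,r,q,H,W
def rect(P,m):
    pts=P[m][:,:2].astype(np.float32)
    return cv2.minAreaRect(pts*1000)
E
python3 - <<'E'
import numpy as np,cv2
from h import *
c=dict(np.load("top0.npz"));P=cloud(c)
print("floor",np.median(P[200:210,150:300,2]))
im=c["img"][:,:,::-1]
a=cv2.resize(im[140:225,290:400],(770,595),interpolation=cv2.INTER_NEAREST)
b=cv2.resize(im[140:225,85:195],(770,595),interpolation=cv2.INTER_NEAREST)
d=cv2.resize(im[85:155,215:300],(714,588),interpolation=cv2.INTER_NEAREST)
for n,x in zip("abd",(a,b,d)): cv2.imwrite(f"pics/crop_{n}.png",x)
z=P[...,2]; m=((z>.008)&(z<.2)).astype(np.uint8); m[:90,:]*=1
n,l,s,ce=cv2.connectedComponentsWithStats(m,connectivity=4)
for i in range(1,n):
    if s[i,4]<60 or s[i,4]>6000: continue
    k=l==i; r=rect(P,k)
    print(i,s[i,:2]*1.5,"px",s[i,4],"c",np.round(r[0],1),np.round(r[1],1),round(r[2],1),"zmax",np.round(P[k][:,2].max(),3),np.round(np.percentile(z[k],[5,50,95]),3))
E
```

```text
floor 0.0008562084924728097
5 [208.5  54. ] px 4035 c [877.1  46.4] [500.6  66.1] 89.8 zmax 0.046 [0.02  0.034 0.042]
11 [348. 141.] px 1230 c [670.3 -37.3] [136.8 149.8] 3.2 zmax 0.049 [0.02  0.043 0.046]
12 [448.5 144. ] px 837 c [ 687.  -200.1] [90.  63.9] 40.3 zmax 0.039 [0.017 0.033 0.036]
13 [540. 147.] px 781 c [ 688.9 -367.7] [106.7 107.8] 24.1 zmax 0.025 [0.009 0.014 0.021]
14 [163.5 153. ] px 638 c [664.6 318.5] [49.3 59.3] 37.9 zmax 0.114 [0.017 0.075 0.111]
46 [660. 180.] px 4731 c [ 481.9 -570. ] [ 72.2 274.6] 89.9 zmax 0.2 [0.018 0.107 0.185]
61 [  0.  190.5] px 2507 c [486.5 544.7] [ 83.3 195. ] 71.3 zmax 0.2 [0.02  0.114 0.191]
66 [483. 231.] px 659 c [ 520.5 -258.7] [69.1 90.5] 54.9 zmax 0.088 [0.013 0.047 0.085]
68 [169.5 237. ] px 664 c [503.1 284.6] [58.6 80.2] 52.3 zmax 0.067 [0.009 0.02  0.064]
83 [538.5 270. ] px 484 c [ 464.1 -337.9] [36.5 90. ] 61.2 zmax 0.041 [0.03  0.035 0.038]
85 [235.5 279. ] px 245 c [461.7 199.7] [46.2 47.6] 46.4 zmax 0.06 [0.012 0.035 0.058]
88 [142.5 298.5] px 416 c [421.4 347.8] [50.2 49.1] 82.2 zmax 0.06 [0.017 0.053 0.056]
89 [471.  301.5] px 197 c [ 425.8 -210.3] [46.6 46.6] 23.1 zmax 0.05 [0.012 0.043 0.048]
91 [360.  313.5] px 238 c [407.9 -13.8] [42.3 44.6] 1.2 zmax 0.029 [0.016 0.019 0.024]
96 [577.5 406.5] px 1030 c [ 222.4 -422.4] [90.8 64.8] 44.8 zmax 0.038 [0.018 0.033 0.036]
```

View pics/crop_a.png

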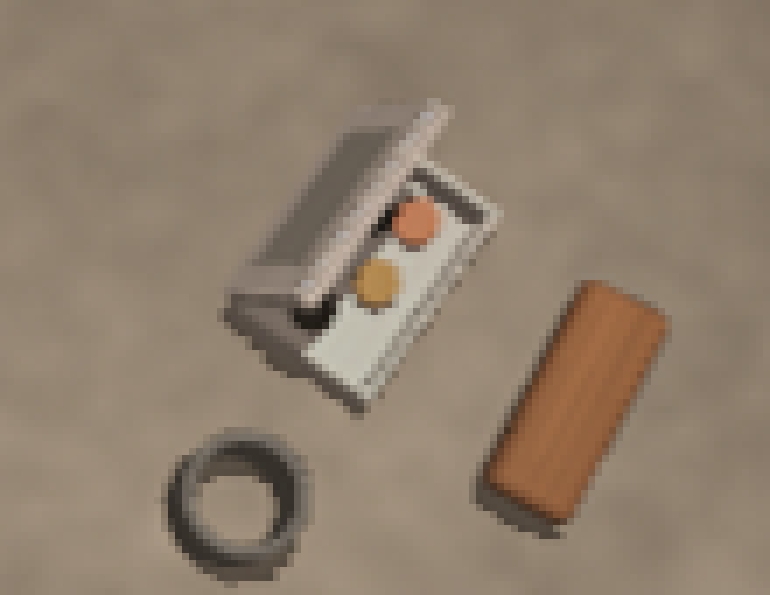

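View pics/crop_b.png

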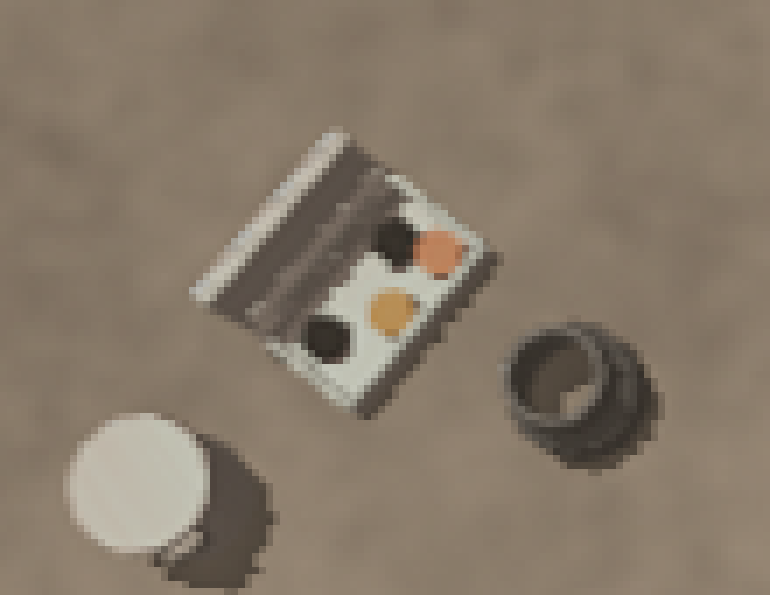

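View pics/crop_d.png

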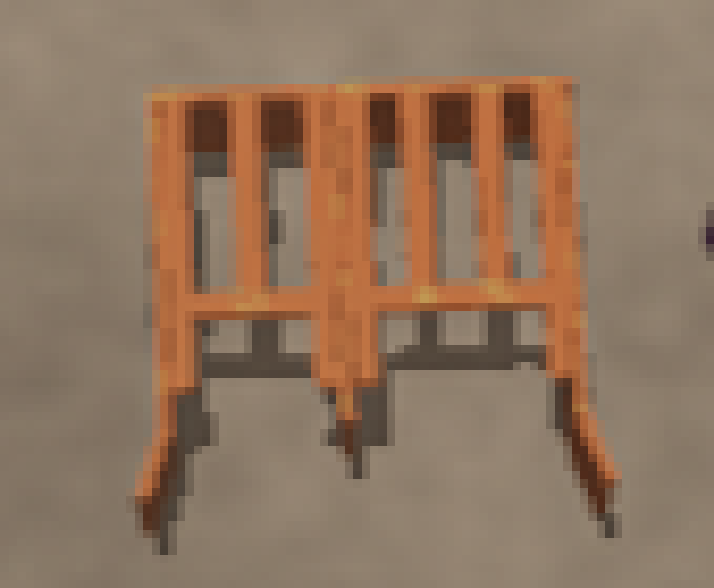

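The crops confirm the choices. Big tin: the open silver one with the brush on its right and the coupling below. Small tin: the open one between the can and the reducer. The case has its narrow bay left of the divider and its wide bay right. Next I'll refine the poses.

```bash
python3 - <<'E'
import numpy as np,cv2
from h import *
T=dict(np.load("top0.npz"));S=dict(np.load("scene0.npz"))
PT=cloud(T);PS=cloud(S)
def box(P,c,h):
    return (abs(P[...,0]-c[0])<h)&(abs(P[...,1]-c[1])<h)
def edge(r):
    b=cv2.boxPoints(r);e=[b[1]-b[0],b[2]-b[1]];e=max(e,key=np.linalg.norm);return np.degrees(np.arctan2(e[1],e[0]))%180
for name,c,L,W,H in(("big",(.5205,-.2587),90,62,24),("small",(.503,.2846),80,46,18)):
  for n,P in(("top",PT),("scene",PS)):
    m=box(P,c,.07)
    for lo,hi in((.008,H/1000+.003),(H/1000+.01,.1),(H/1000+.035,.1)):
        k=m&(P[...,2]>lo)&(P[...,2]<hi)
        # drop outliers
        num,l,s,_=cv2.connectedComponentsWithStats(k.astype(np.uint8)); 
        if num<2: continue
        k=l==1+np.argmax(s[1:,4]); r=rect(P,k)
        print(name,n,lo,hi,k.sum(),np.round(r[0],1),np.round(r[1],1),round(edge(r),1),"mean",np.round(P[k].mean(0),4),"zmax",P[k][:,2].max().round(4))
for n,P,C in(("top",PT,T),("scene",PS,S)):
    hsv=cv2.cvtColor(C["img"],cv2.COLOR_RGB2HSV)
    m=box(P,(.67,-.037),.1)&(hsv[...,0]<16)&(hsv[...,1]>130)
    for lo,hi in((.03,.06),(.036,.05)):
        k=m&(P[...,2]>lo)&(P[...,2]<hi); r=rect(P,k); print("case",n,k.sum(),np.round(r[0],1),np.round(r[1],1),round(edge(r),1),np.median(P[k][:,2]).round(4))
    if n=="top":
        k=m
        # back part only
        k=m&(P[...,0]>.655)&(P[...,2]>.036); r=rect(P,k); print("roof",np.round(r[0],1),np.round(r[1],1),r[2], cv2.boxPoints(r).round(1))
    print("floor med near",np.median(P[box(P,(.6,-.1),.05)&(P[...,2]<.02)][:,2]))
# ortho view of case from top
for nm,(x0,x1,y0,y1) in dict(case=(.57,.76,-.14,.06),big=(.43,.62,-.36,-.16),small=(.41,.6,.18,.38)).items():
  s=3000;img=np.zeros((int((x1-x0)*s),int((y1-y0)*s),3),np.uint8)
  for C,P in((T,PT),):
    for i in range(384):
        for j in range(512):
            p=P[i,j]
            if x0<p[0]<x1 and y0<p[1]<y1 and C["depth"][i,j]>0 and p[2]<.2:
                cv2.circle(img,(int((y1-p[1])*s),int((x1-p[0])*s)),4,tuple(int(q) for q in C["img"][i,j][::-1]),-1)
  for t in np.arange(0,.2,.02):
    cv2.line(img,(int(t*s),0),(int(t*s),8),(255,255,255),1);cv2.line(img,(0,int(t*s)),(8,int(t*s)),(255,255,255),1)
  cv2.imwrite(f"pics/o_{nm}.png",img)
E
```

```text
big top 0.008 0.027 75 [ 518.2 -293.6] [31.9 76.3] 172.9 mean [ 0.5277 -0.2937  0.0206] zmax 0.0266
big top 0.034 0.1 403 [ 531.9 -242.3] [26.6 89.8] 144.6 mean [ 0.5302 -0.2413  0.0667] zmax 0.0883
big top 0.059000000000000004 0.1 262 [ 529.2 -246.1] [17.5 89.8] 144.6 mean [ 0.5283 -0.2454  0.0774] zmax 0.0883
big scene 0.008 0.027 83 [ 513.3 -231.4] [110.   52.1] 0.6 mean [ 0.5163 -0.2327  0.0159] zmax 0.0268
big scene 0.034 0.1 423 [ 526.  -238.4] [31.2 88.7] 145.3 mean [ 0.5275 -0.2367  0.0617] zmax 0.0885
big scene 0.059000000000000004 0.1 231 [ 523.9 -241.6] [23.6 88.5] 144.4 mean [ 0.524  -0.2398  0.0741] zmax 0.0885
small top 0.008 0.020999999999999998 351 [501.  282.1] [53.7 79.9] 143.9 mean [0.5015 0.2798 0.0144] zmax 0.021
small top 0.027999999999999997 0.1 237 [517.7 303.9] [10.7 79. ] 141.9 mean [0.5176 0.3041 0.0503] zmax 0.0674
small top 0.053000000000000005 0.1 109 [518.  304.5] [ 9.4 78.7] 141.8 mean [0.5181 0.3039 0.0632] zmax 0.0674
small scene 0.008 0.020999999999999998 151 [486.2 275.9] [25.8 80.5] 145.4 mean [0.4888 0.2705 0.0144] zmax 0.0209
small scene 0.027999999999999997 0.1 223 [513.3 308.9] [10.8 78.4] 142.5 mean [0.5142 0.3095 0.0525] zmax 0.0677
small scene 0.053000000000000005 0.1 124 [513.4 308.8] [10.8 78.2] 142.5 mean [0.514  0.309  0.0619] zmax 0.0677
case top 1034 [670.2 -35.9] [135.2 146.4] 93.6 0.0429
case top 1001 [670.3 -36.4] [134.8 146. ] 93.3 0.0431
roof [696. -35.] [ 85.6 133.8] 1.6031991243362427 [[ 651.3   30.7]
 [ 655.1 -103.1]
 [ 740.7 -100.7]
 [ 736.9   33.1]]
floor med near 0.001215599488590846
case scene 902 [665.2 -31.9] [133.4 153.9] 93.0 0.0418
case scene 827 [665.2 -32.2] [133.4 153.3] 93.0 0.042
floor med near 0.0009534785018516789
```

View pics/o_case.png

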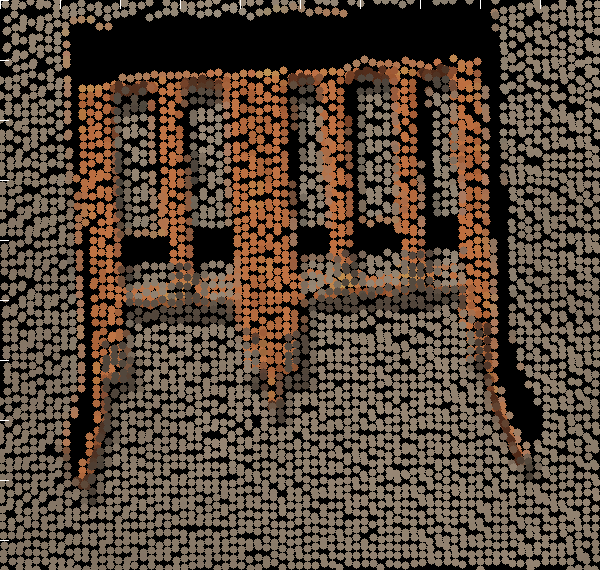

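```bash
cat >> h.py <<'E'
def ray(c,u,v,z):
    f=192/np.tan(np.radians(float(c["vertical_fov"]))/2);E=c["extrinsics"]
    d=E[:3,:3]@np.array([(u-c["cx"])/f,(v-c["cy"])/f,1]);o=E[:3,3]
    return (o+d*(z-o[2])/d[2])[:2]
def proj(c,p):
    f=192/np.tan(np.radians(float(c["vertical_fov"]))/2);E=c["extrinsics"]
    q=(np.atleast_2d(p)-E[:3,3])@E[:3,:3]
    return np.c_[q[:,0]/q[:,2]*f+c["cx"],q[:,1]/q[:,2]*f+c["cy"]]
def tinmodel(cx,cy,yaw,lid,L,W,H):
    """corner polylines of tin, world"""
    R=np.array([[np.cos(yaw),-np.sin(yaw)],[np.sin(yaw),np.cos(yaw)]])
    w=lambda p:np.c_[np.array(p)[:,:2]@R.T+[cx,cy],np.array(p)[:,2]]
    l,b=L/2,W/2
    out=[w([(-l,-b,z),(l,-b,z),(l,b,z),(-l,b,z),(-l,-b,z)]) for z in(0,H)]
    c,s=np.cos(lid),np.sin(lid)
    for t in(0,.008):
        f=lambda x,d:(x,b-d*c+t*s,H+d*s+t*c)
        out.append(w([f(-l,0),f(l,0),f(l,W),f(-l,W),f(-l,0)]))
    return out
E
cat > ov.py <<'E'
import sys,json
from h import *
def overlay(c,models,box,sc,fn):
    u0,v0,u1,v1=box
    im=cv2.resize(c["img"][v0:v1,u0:u1,::-1],None,fx=sc,fy=sc,interpolation=cv2.INTER_NEAREST).copy()
    for m in models:
        for pl in m:
            q=((proj(c,pl)-[u0-.5,v0-.5])*sc).round().astype(np.int32)
            cv2.polylines(im,[q],False,(0,255,0),1)
    return im
E
python3 - <<'E'
from ov import *
T=dict(np.load("top0.npz"));S=dict(np.load("scene0.npz"))
big=(.514,-.268,np.radians(-35.4),1.15,.09,.062,.024)
sm=(.499,.280,np.radians(-38),1.57,.08,.046,.018)
rows=[]
for c,bb,bs in((T,(300,145,380,205),(100,150,180,210)),(S,(165,135,225,180),(280,255,340,300))):
    s=320/(bb[2]-bb[0])
    rows.append(np.hstack([overlay(c,[tinmodel(*big)],bb,s,0),overlay(c,[tinmodel(*sm)],bs,s,0)]))
cv2.imwrite("pics/ov1.png",np.vstack(rows))
E
```

```text
(no output)
```

View pics/ov1.png

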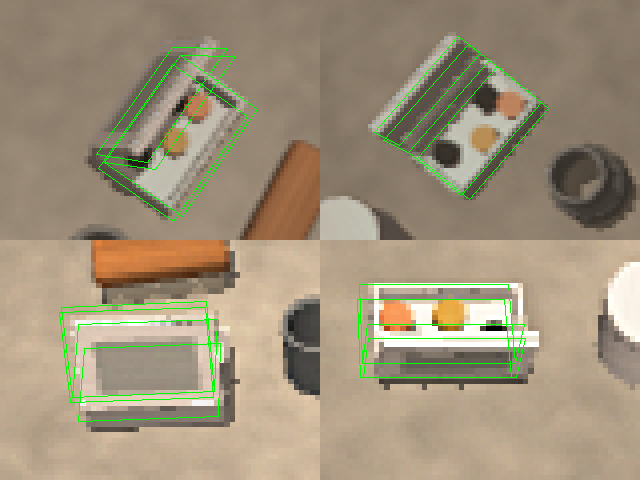

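```bash
cat > fit.py <<'E'
from ov import *
from scipy.optimize import minimize
def sil(c,hulls,sc,box):
    u0,v0,u1,v1=box;im=np.zeros(((v1-v0)*sc,(u1-u0)*sc),np.uint8)
    for h in hulls:
        q=((proj(c,h)-[u0-.5,v0-.5])*sc*16).astype(np.float32)
        cv2.fillConvexPoly(im,cv2.convexHull(q).astype(np.int32),255,lineType=cv2.LINE_AA,shift=4)
    return cv2.resize(im,(u1-u0,v1-v0),interpolation=cv2.INTER_AREA)/255.
def mask(c,ctr,h=.075,zmin=.005):
    P=cloud(c);m=(abs(P[...,0]-ctr[0])<h)&(abs(P[...,1]-ctr[1])<h)&(P[...,2]>zmin)&(c["depth"]>0)
    n,l,s,_=cv2.connectedComponentsWithStats(m.astype(np.uint8),connectivity=4)
    uv=proj(c,[[ctr[0],ctr[1],.02]])[0]
    # component nearest centre with area>50
    best=min((np.hypot(*(np.array(np.nonzero(l==i)).mean(1)[::-1]-uv)),i) for i in range(1,n) if s[i,4]>50)[1]
    return (l==best).astype(float)
def fit(c,ctr,p0,dims,free=4):
    m=mask(c,ctr);ys,xs=np.nonzero(m);b=(xs.min()-8,ys.min()-8,xs.max()+9,ys.max()+9)
    mm=m[b[1]:b[3],b[0]:b[2]]
    def f(p):
        q=list(p0);q[:free]=[p0[i]+p[i]*[.001,.001,.01,.03][i] for i in range(free)]
        t=tinmodel(*q,*dims);hs=[np.vstack(t[:2]),np.vstack(t[2:])]
        return np.abs(sil(c,hs,4,b)-mm).sum()
    best=None
    for s in(4,2,1):
        x0=best.x if best else np.zeros(free)
        sim=np.vstack([x0]+[x0+s*np.eye(free)[i] for i in range(free)])
        best=minimize(f,x0,method="Nelder-Mead",options=dict(initial_simplex=sim,maxiter=250))
    q=list(p0);q[:free]=[p0[i]+best.x[i]*[.001,.001,.01,.03][i] for i in range(free)]
    return np.array(q),best.fun,mm.sum()
BIG=(.09,.062,.024);SM=(.08,.046,.018)
E
python3 - <<'E'
from fit import *
T=dict(np.load("top0.npz"));S=dict(np.load("scene0.npz"))
for n,c in(("T",T),("S",S)):
    for nm,p0,d in(("big",(.514,-.266,np.radians(-35.4),1.15),BIG),("sm",(.499,.281,np.radians(-38),1.57),SM)):
        q,e,a=fit(c,p0[:2],p0,d);print(n,nm,q.round(4),np.degrees(q[2]).round(1),e,a)
E
```

```text
T big [ 0.5197 -0.2623 -0.6164  1.2203] -35.3 241.98431372549018 767.0
T sm [ 0.5015  0.2825 -0.6489  1.5812] -37.2 216.82745098039214 722.0
S big [ 0.5101 -0.2631 -0.6077  1.3522] -34.8 37.49019607843137 565.0
S sm [ 0.4938  0.2836 -0.6638  1.664 ] -38.0 87.93333333333334 458.0
```

```bash
python3 - <<'E'
from fit import *
import fit as F
T=dict(np.load("top0.npz"));S=dict(np.load("scene0.npz"))
P=cloud(T);Q=cloud(S)
for ctr in((.47,-.26),(.56,-.33),(.45,.28),(.55,.28),(.55,-.03)):
    print(ctr,[np.percentile(p[(abs(p[...,0]-ctr[0])<.012)&(abs(p[...,1]-ctr[1])<.012)][:,2],[5,50,95]).round(4) for p in(P,Q)])
mk=F.mask
for z in(.008,.011):
    F.mask=lambda c,ctr,z=z:mk(c,ctr,zmin=z)
    for n,c in(("T",T),("S",S)):
        for nm,p0,d in(("big",(.514,-.266,np.radians(-35.4),1.15),BIG),("sm",(.499,.281,np.radians(-38),1.57),SM)):
            q,e,a=fit(c,p0[:2],p0,d);print(z,n,nm,q.round(4),np.degrees(q[2]).round(1),round(e),a)
m=mk(T,(.499,.281));
cv2.imwrite("pics/m.png",cv2.resize((m[140:225,85:195]*255).astype(np.uint8),(550,425)))
E
```

```text
(0.47, -0.26) [array([-0.001 ,  0.0041,  0.0257]), array([0.0008, 0.0131, 0.027 ])]
(0.56, -0.33) [array([-0.0009,  0.0012,  0.0039]), array([-0.004 ,  0.0001,  0.0031])]
(0.45, 0.28) [array([-0.0022,  0.0009,  0.0184]), array([-0.0029,  0.0024,  0.0199])]
(0.55, 0.28) [array([-0.0017,  0.0207,  0.0651]), array([-0.0028,  0.0017,  0.0611])]
(0.55, -0.03) [array([-0.0015,  0.0008,  0.0033]), array([-0.0029,  0.0009,  0.0053])]
0.008 T big [ 0.5196 -0.2623 -0.6154  1.2221] -35.3 348 659.0
0.008 T sm [ 0.5018  0.2832 -0.653   1.5641] -37.4 267 664.0
0.008 S big [ 0.5092 -0.2646 -0.5983  1.3956] -34.3 34 548.0
0.008 S sm [ 0.4935  0.2839 -0.6642  1.663 ] -38.1 115 426.0
0.011 T big [ 0.5197 -0.2625 -0.6189  1.2252] -35.5 363 644.0
0.011 T sm [ 0.5028  0.2844 -0.6499  1.5277] -37.2 385 530.0
0.011 S big [ 0.507  -0.2681 -0.5929  1.4756] -34.0 34 527.0
0.011 S sm [ 0.4933  0.284  -0.6639  1.659 ] -38.0 146 394.0
```

View pics/m.png

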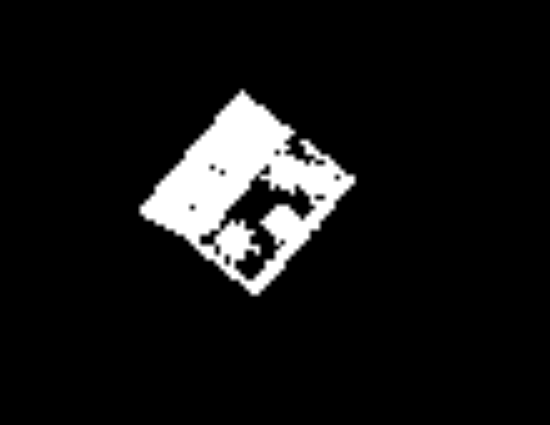

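```bash
cat >> fit.py <<'E'
_mk=mask
def mask(c,ctr,h=.075,zmin=.005):
    m=_mk(c,ctr,h,zmin).astype(np.uint8)
    m=cv2.morphologyEx(m,cv2.MORPH_CLOSE,np.ones((3,3),np.uint8))
    cs,_=cv2.findContours(m,cv2.RETR_EXTERNAL,cv2.CHAIN_APPROX_NONE)
    cv2.drawContours(m,cs,-1,1,-1);return m.astype(float)
E
python3 - <<'E'
from fit import *
T=dict(np.load("top0.npz"));S=dict(np.load("scene0.npz"))
rows=[]
for n,c,bs in(("T",T,((300,145,380,205),(100,150,180,210))),("S",S,((165,135,225,180),(280,255,340,300)))):
    r=[]
    for nm,p0,d,b in(("big",(.514,-.266,np.radians(-35.4),1.15),BIG,bs[0]),("sm",(.499,.281,np.radians(-38),1.57),SM,bs[1])):
        q,e,a=fit(c,p0[:2],p0,d);print(n,nm,q.round(4),np.degrees(q[2]).round(1),round(e),a)
        r.append(overlay(c,[tinmodel(*q,*d)],b,384/(b[2]-b[0]),0))
    rows.append(np.hstack(r))
cv2.imwrite("pics/ov2.png",np.vstack(rows))
E
```

```text
T big [ 0.5199 -0.2625 -0.6152  1.2136] -35.2 47 964.0
T sm [ 0.5015  0.2825 -0.6489  1.5812] -37.2 33 906.0
S big [ 0.5107 -0.2623 -0.5993  1.3342] -34.3 31 574.0
S sm [ 0.4938  0.2836 -0.6642  1.6633] -38.1 23 523.0
```

View pics/ov2.png

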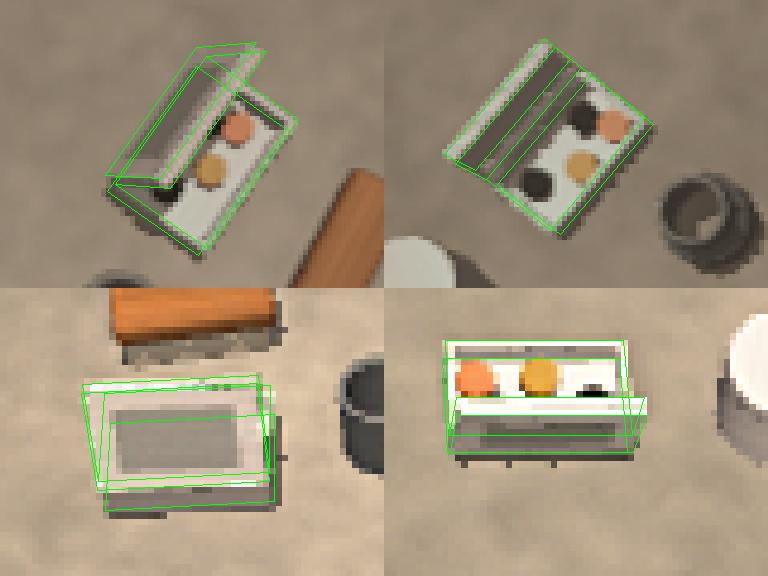

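```bash
cat > go.py <<'E'
import numpy as np
from station import telemetry
def st():
    o=telemetry.get_obs();return np.array(o["ee_pos"]),o["eef_rot"][2],o
def units(tx,ty,tz,yaw_deg,base=None):
    """rows values to reach TCP world pose from present"""
    p,y,o=st() if base is None else base
    d=np.array([tx,ty,tz])-p
    c,s=np.cos(y),np.sin(y)
    loc=np.array([c*d[0]+s*d[1], s*d[0]-c*d[1], -d[2]])
    tw=-(np.degrees(np.radians(yaw_deg)-y))/8  # tool z points down
    return (loc/.05).round(3),round(tw,3)
def tin(cx,cy,yawd,X,Y):
    a=np.radians(yawd);return cx+X*np.cos(a)-Y*np.sin(a),cy+X*np.sin(a)+Y*np.cos(a)
E
python3 - <<'E'
from go import *
print(st()[:2])
print(units(.25,-.30,.22,13.5))
x,y=tin(.516,-.2625,-35,0,.055);print(x,y);print(units(x,y,.16,-35))
E
```

```text
(array([ 0.12792131, -0.53466824,  0.20334386]), np.float64(0.2348472530875323))
(array([ 3.467, -3.996, -0.333]), np.float64(-0.006))
0.5475467039993076 -0.21744663756410545
(array([ 9.638, -4.217,  0.867]), np.float64(6.057))
```

```bash
python3 -m creep '[[[1,-1,-0.1],0,0],[[2,-2,-0.2],0,0],[[3,-3.5,-0.3],0.5,0],[[4,-4,-0.3],1,0],[[5,-4.1,-0.2],2,0],[[6,-4.2,-0.1],3,0],[[7,-4.2,0],4,0],[[8,-4.2,0],5,0],[[9,-4.2,0.3],6,0],[[9.6,-4.2,0.6],6.06,0],[[9.6,-4.2,0.87],6.06,0],[[9.6,-4.2,0.87],6.06,0]]' 20
python3 - <<'E'
from go import *
from station import vision
import cv2
ims=[]
for n in("scene","top"):
    c=vision.camera(n);np.savez(f"{n}1.npz",**c);ims.append(c["img"][:,:,::-1])
cv2.imwrite("pics/c1.png",np.hstack([cv2.resize(ims[0][90:240,120:320],(400,300)),cv2.resize(ims[1][90:240,260:460],(400,300))]))
print(st()[2]["force"])
E
```

```text
time_s: 1.3
ee_pos: [0.5477, -0.2177, 0.1591]
eef_rot: [3.142, 0.001, -0.611]
force: [-0.1, -0.7, 0.0]
grip_width: 0.0018
[-0.90556426  0.61714641  0.28432469]
```

View pics/c1.png

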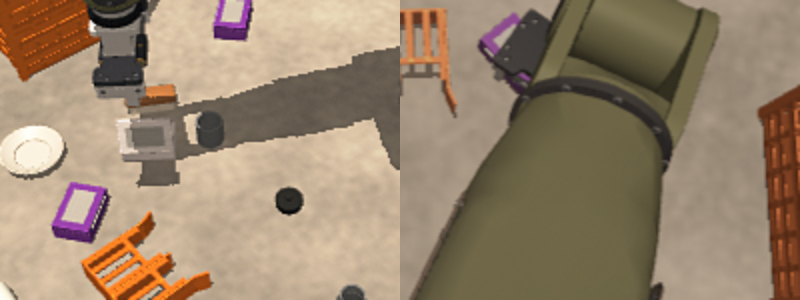

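```bash
python3 - <<'E'
from h import *
c=dict(np.load("scene1.npz"));P=cloud(c)
k=(abs(P[...,0]-.547)<.06)&(abs(P[...,1]+.218)<.06)&(P[...,2]>.11)&(P[...,2]<.21)
for lo in np.arange(.13,.21,.01):
    q=P[k&(P[...,2]>=lo)&(P[...,2]<lo+.01)]
    if len(q)>3:
        r=cv2.minAreaRect((q[:,:2]*1000).astype(np.float32));print(lo.round(3),len(q),q[:,:2].mean(0).round(4),np.round(r[0],1),np.round(r[1],1),r[2])
uv=proj(c,[[.5477,-.2177,.14],[.5477,-.2177,.16]]);print(uv)
u,v=uv[0].astype(int)
im=c["img"][v-30:v+25,u-35:u+35,::-1];im=cv2.resize(im,None,fx=10,fy=10,interpolation=0)
for a in uv: cv2.circle(im,tuple(((a-[u-35-.5,v-30-.5])*10).astype(int)),5,(0,255,0),-1)
cv2.imwrite("pics/tip.png",im)
E
```

```text
0.17 10 [ 0.5485 -0.206 ] [ 549.3 -204.5] [ 8.4 17. ] 75.74104309082031
0.18 15 [ 0.5521 -0.2063] [ 552.2 -205.1] [ 7.9 18.2] 46.22663116455078
[[186.64622877 146.63964418]
 [185.75776893 142.25433326]]
```

View pics/tip.png

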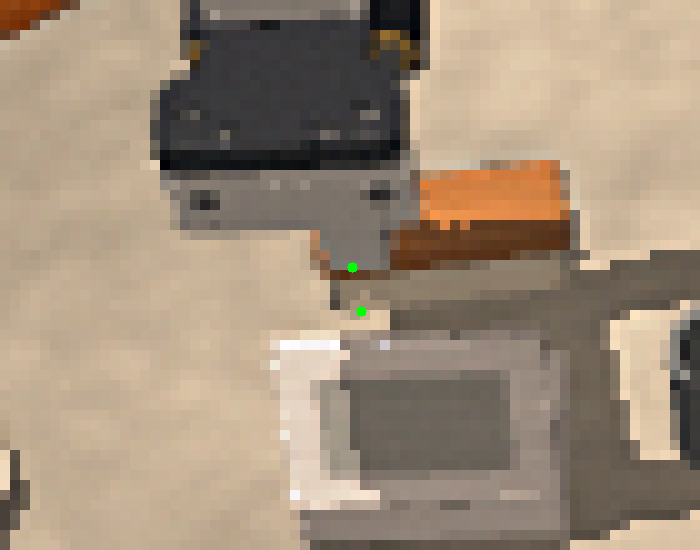

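```bash
cat > lid.py <<'E'
import sys
from go import *
cx,cy,yd,W,H,d=map(float,sys.argv[1:7]);ths=[float(t) for t in sys.argv[7:]]
p,y,o=st();a=np.radians(yd)
print("tool in tin frame X,Y mm",((p[0]-cx)*np.cos(a)+(p[1]-cy)*np.sin(a))*1e3,(-(p[0]-cx)*np.sin(a)+(p[1]-cy)*np.cos(a))*1e3)
for th in ths:
    Y=W/2-d*np.cos(th)+.008*np.sin(th)+.0125; z=H+d*np.sin(th)+.008*np.cos(th)+.019
    x_,y_=tin(cx,cy,yd,0,Y);print(th,round(Y,4),round(z,4),*units(x_,y_,z,yd))
E
python3 lid.py .515 -.262 -35 .062 .024 .053 1.5 1.3 1.1 .9 .7 .5 .3 .15 0 -.02
```

```text
tool in tin frame X,Y mm 0.8504297534551696 56.097716928228095
1.5 0.0477 0.0964 [-0.017  0.167  1.204] 0.019
1.3 0.037 0.0962 [-0.018  0.381  1.208] 0.019
1.1 0.0266 0.0939 [-0.019  0.59   1.255] 0.019
0.9 0.0168 0.0895 [-0.019  0.785  1.343] 0.019
0.7 0.0081 0.0833 [-0.02   0.96   1.467] 0.019
0.5 0.0008 0.0754 [-0.02   1.105  1.624] 0.019
0.3 -0.0048 0.0663 [-0.02   1.217  1.806] 0.019
0.15 -0.0077 0.0588 [-0.02   1.276  1.956] 0.019
0.0 -0.0095 0.051 [-0.021  1.312  2.113] 0.019
-0.02 -0.0096 0.0499 [-0.021  1.315  2.134] 0.019
```

```bash
python3 -m creep '[[[0,0,0.6],0,0],[[0,0.05,1.2],0,0],[[0,0.17,1.2],0,0],[[0,0.28,1.2],0,0],[[0,0.38,1.21],0,0],[[0,0.48,1.23],0,0],[[0,0.59,1.255],0,0],[[0,0.69,1.3],0,0],[[0,0.785,1.34],0,0],[[0,0.87,1.4],0,0],[[0,0.96,1.47],0,0],[[0,0.96,1.47],0,0]]'
python3 - <<'E'
from go import *
from station import vision
import cv2
print(st()[2]["force"])
c=vision.camera("scene");np.savez("scene2.npz",**c)
cv2.imwrite("pics/c2.png",cv2.resize(c["img"][110:210,130:250,::-1],(720,600)))
E
```

```text
time_s: 2.6
ee_pos: [0.5178, -0.2586, 0.0862]
eef_rot: [3.141, 0.001, -0.612]
force: [0.2, 0.1, -0.6]
grip_width: 0.0002
[ 0.17975763  0.132052   -0.63017739]
```

View pics/c2.png

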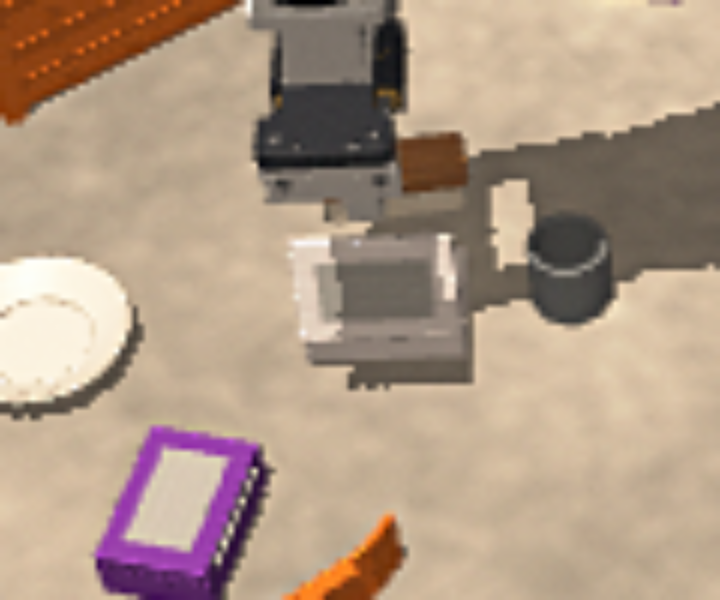

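```bash
python3 - <<'E'
from fit import *
import fit as F
c=dict(np.load("scene2.npz"));P=cloud(c)
tip=np.array([.5178,-.2586,.0672])
print(proj(c,[tip,tip+[.0072,.0102,0]]),"px crop=>",(proj(c,[tip,tip+[.0072,.0102,0]])-[130,110])*6)
# lid outer face points along tin frame
a=np.radians(-35);ctr=np.array([.513,-.261])
d=P[...,:2]-ctr;X=d[...,0]*np.cos(a)+d[...,1]*np.sin(a);Y=-d[...,0]*np.sin(a)+d[...,1]*np.cos(a)
k=(abs(X+.015)<.012)&(abs(Y)<.06)&(P[...,2]>-.01)
o=np.argsort(Y[k]);v,u=np.nonzero(k)
for i in o[::4]: print(np.round(Y[k][i]*1e3,1),np.round(P[k][i,2]*1e3,1),end=" | ")
c0=dict(np.load("scene0.npz"));P=cloud(c0);print("\nbefore")
for i in o[::4]: 
    d=P[v[i],u[i]];e=d[:2]-ctr;print(np.round((-e[0]*np.sin(a)+e[1]*np.cos(a))*1e3,1),np.round(d[2]*1e3,1),end=" | ")
E
```

```text
[[190.66126122 150.1579308 ]
 [190.49271682 152.9670424 ]] px crop=> [[363.96756732 240.94758479]
 [362.9563009  257.80225439]]
-59.2 203.0 | -50.5 412.9 | -47.9 411.7 | -46.7 406.8 | -44.5 407.9 | -43.2 402.3 | -42.1 412.6 | -41.8 412.7 | -41.3 407.4 | -40.9 404.3 | -40.3 398.3 | -39.9 407.5 | -39.2 411.2 | -39.1 398.4 | -38.7 402.0 | -38.5 388.9 | -38.3 385.4 | -37.7 406.1 | -37.3 396.8 | -37.2 396.8 | -36.8 202.4 | -36.4 403.5 | -36.0 410.9 | -35.6 410.9 | -33.9 200.9 | -31.4 384.0 | -29.5 385.6 | -28.4 390.1 | -26.5 380.9 | -23.4 390.5 | -22.3 394.8 | -20.7 396.2 | -19.3 386.5 | -17.2 208.3 | -16.0 385.7 | -13.5 394.7 | -9.9 387.0 | -9.3 391.0 | -8.2 384.8 | -7.5 389.1 | -4.9 394.9 | -3.2 385.4 | -1.9 397.2 | -0.7 207.2 | 1.5 389.3 | 2.3 393.7 | 3.9 387.6 | 5.6 392.9 | 7.5 394.0 | 8.6 391.6 | 9.9 208.9 | 10.6 209.7 | 12.6 391.1 | 13.1 395.7 | 13.7 392.5 | 14.5 82.0 | 14.9 83.3 | 15.7 231.2 | 16.3 108.9 | 17.3 211.7 | 18.0 71.1 | 18.9 238.4 | 19.5 78.4 | 20.1 290.4 | 21.0 79.5 | 21.3 84.7 | 21.6 76.5 | 22.0 392.1 | 22.8 238.0 | 23.0 87.0 | 23.3 72.0 | 24.4 227.2 | 24.7 394.6 | 25.
[... 3556 characters left out ...]
103.8 | -222.5 2.9 | -231.6 5.2 | -232.2 -0.5 | -188.7 -0.5 | -246.8 6.5 | -350.2 102.4 | -196.5 2.0 | -213.8 1.1 | -201.1 -2.0 | 45.4 0.0 | 44.7 -0.4 | -199.3 -0.9 | -306.5 127.8 | -337.0 104.1 | -344.1 107.0 | -300.7 128.3 | -299.3 125.1 | -303.3 125.9 | -180.6 2.0 | -305.8 128.1 | -297.2 126.9 | -423.7 0.2 | -188.4 -4.9 | -427.8 1.8 | -307.1 122.7 | -430.7 -0.1 | -172.1 -0.7 | -302.5 122.2 | -298.1 121.5 | -421.8 1.6 | 55.7 1.7 | -295.2 110.3 | -311.9 71.9 | -301.8 123.0 | -310.8 106.1 | -317.5 81.4 | -387.4 20.6 | -315.4 101.9 | -426.8 -1.8 | -170.2 1.6 | -348.5 26.8 | -416.8 1.0 | -292.2 41.6 | -313.3 51.4 | -172.3 -5.2 | -306.5 28.0 | -337.9 6.0 | -303.8 78.7 | -308.4 6.4 | 56.1 -2.7 |
```

```bash
python3 - <<'E'
from h import *
c=dict(np.load("scene2.npz"))
im=c["img"][130:175,165:225,::-1]
im=cv2.resize(im,None,fx=12,fy=12,interpolation=0)
p0=np.array([.5178,-.2586,0])
for z,col in((.067,(0,255,0)),(.086,(0,255,255)),(.164,(0,0,255))):
    for e in(0,.0125):
        a=proj(c,[p0+[.574*e,.819*e,z]])[0];cv2.circle(im,tuple(((a-[164.5,129.5])*12).astype(int)),4,col,-1)
cv2.imwrite("pics/tip2.png",im)
E
```

```text
(no output)
```

View pics/tip2.png

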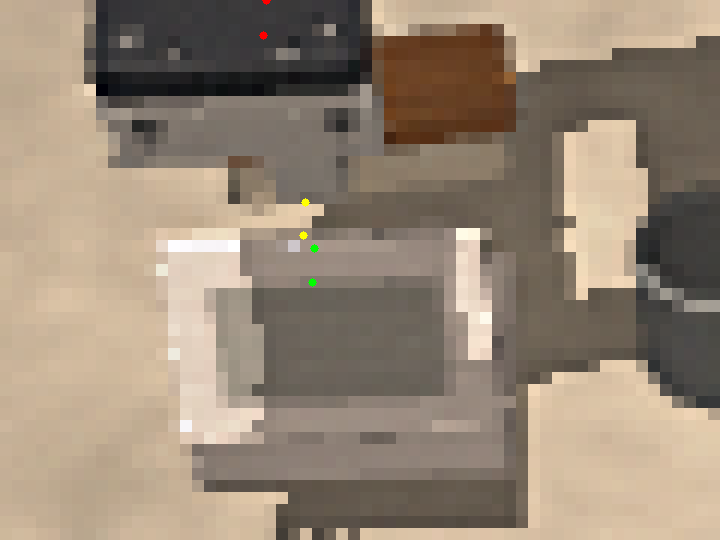

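```bash
python3 - <<'E'
from h import *
c=dict(np.load("scene2.npz"));P=cloud(c)
a=np.radians(-35);t=np.array([.5178,-.2586,.0862])
for r in range(130,152):
    q=P[r,189:193]-t
    X=q[:,0]*np.cos(a)+q[:,1]*np.sin(a);Y=-q[:,0]*np.sin(a)+q[:,1]*np.cos(a)
    m=np.median(np.c_[X,Y,q[:,2]],0)*1e3;print(r,m.round(0))
E
python3 -c "
from station import telemetry as t;o=t.get_obs();print(o['ee_pos'],o['eef_rot'],o['qpos'],o['time_s'])"
```

```text
130 [-23.  67. 142.]
131 [-24.  74. 145.]
132 [-23.  75. 142.]
133 [-23.  79. 142.]
134 [-24.  84. 143.]
135 [-24.  87. 142.]
136 [-23.  86. 137.]
137 [-23.  87. 134.]
138 [-22.  85. 128.]
139 [-21.  80. 118.]
140 [-20.  78. 112.]
141 [-19.  79. 109.]
142 [-19.  80. 105.]
143 [-6. 11. 28.]
144 [-5.  9. 21.]
145 [-4. 10. 17.]
146 [-4. 10. 11.]
147 [ 12. -75. -85.]
148 [ 12. -71. -86.]
149 [-2.  8. -4.]
150 [-2. 16.  0.]
151 [-2. 17. -4.]
[ 0.51813047 -0.25841926  0.08653206] [ 3.14153961e+00  5.74868324e-04 -6.11663794e-01] [-5.25902747e-01  4.82774448e-01  1.55544692e+00 -4.03726575e-06
  1.10394859e+00  1.65655918e+00] 2.65
```

```bash
cat > tip.py <<'E'
import sys
from h import *
def tip(c,t,yaw,r0,r1):
    P=cloud(c);t=np.array(t)
    u,v=proj(c,[t+[0,0,.03]])[0]
    for r in range(r0,r1):
        q=P[r,int(u)-3:int(u)+4]-t
        X=q[:,0]*np.cos(yaw)+q[:,1]*np.sin(yaw);Y=-q[:,0]*np.sin(yaw)+q[:,1]*np.cos(yaw)
        print(r,*[tuple((np.array(k)*1e3).round(0).astype(int)) for k in zip(X,Y,q[:,2])])
E
python3 - <<'E'
from tip import *
c=dict(np.load("scene1.npz"));t=[.5477,-.2177,.1591]
print(proj(c,[t]));v=int(proj(c,[t])[0,1]);tip(c,t,-.611,v-10,v+7)
E
```

```text
[[185.79821196 142.45395429]]
132 (np.int64(-10), np.int64(89), np.int64(136)) (np.int64(-12), np.int64(86), np.int64(133)) (np.int64(-15), np.int64(88), np.int64(134)) (np.int64(-18), np.int64(87), np.int64(134)) (np.int64(-178), np.int64(915), np.int64(971)) (np.int64(-23), np.int64(86), np.int64(132)) (np.int64(-25), np.int64(83), np.int64(130))
133 (np.int64(-9), np.int64(86), np.int64(129)) (np.int64(-11), np.int64(85), np.int64(128)) (np.int64(-14), np.int64(85), np.int64(128)) (np.int64(-17), np.int64(85), np.int64(128)) (np.int64(-19), np.int64(84), np.int64(127)) (np.int64(-22), np.int64(84), np.int64(126)) (np.int64(-25), np.int64(86), np.int64(128))
134 (np.int64(-8), np.int64(83), np.int64(122)) (np.int64(-11), np.int64(86), np.int64(125)) (np.int64(-14), np.int64(85), np.int64(124)) (np.int64(-16), np.int64(85), np.int64(124)) (np.int64(-19), np.int64(84), np.int64(123)) (np.int64(-21), np.int64(83), np.int64(122)) (np.int64(-23), np.int64(75), np.int64(113))
135 (np.int64(-6), np.int64(79), np.int64(115)) (np.int64(-9), np.int64(78), np.int64(113)) (np.int64(-11), np.in
[... 3696 characters left out ...]
), np.int64(-123), np.int64(-149))
147 (np.int64(46), np.int64(-131), np.int64(-161)) (np.int64(42), np.int64(-128), np.int64(-158)) (np.int64(39), np.int64(-132), np.int64(-163)) (np.int64(35), np.int64(-131), np.int64(-163)) (np.int64(30), np.int64(-125), np.int64(-156)) (np.int64(27), np.int64(-128), np.int64(-159)) (np.int64(23), np.int64(-125), np.int64(-157))
148 (np.int64(45), np.int64(-123), np.int64(-158)) (np.int64(41), np.int64(-119), np.int64(-154)) (np.int64(38), np.int64(-124), np.int64(-160)) (np.int64(35), np.int64(-125), np.int64(-161)) (np.int64(31), np.int64(-122), np.int64(-158)) (np.int64(27), np.int64(-122), np.int64(-158)) (np.int64(24), np.int64(-124), np.int64(-161))
```

The fingers passed above the lid without touching it. In the depth image, the visible fingertip is about 26 mm higher relative to the reported TCP than the description says, and so is the gripper body. I'll redo the push 26 mm lower and use contact force to pin that offset down.

```bash
python3 -m creep '[[[0,-0.45,-0.2],0,0],[[0,-0.9,-0.1],0,0],[[0,-0.9,0.25],0,0],[[0,-0.79,0.25],0,0],[[0,-0.69,0.255],0,0],[[0,-0.58,0.26],0,0],[[0,-0.47,0.28],0,0],[[0,-0.37,0.305],0,0],[[0,-0.27,0.345],0,0],[[0,-0.175,0.39],0,0],[[0,-0.09,0.45],0,0],[[0,-0.09,0.45],0,0]]'
python3 - <<'E'
from go import *
from station import vision
import cv2
c=vision.camera("scene");np.savez("scene3.npz",**c)
cv2.imwrite("pics/c3.png",cv2.resize(c["img"][120:190,150:250,::-1],(800,560),interpolation=0))
E
```

```text
time_s: 3.85
ee_pos: [0.5204, -0.2549, 0.0638]
eef_rot: [3.141, 0.001, -0.612]
force: [-0.3, 0.1, -0.8]
grip_width: 0.0005
```

View pics/c3.png

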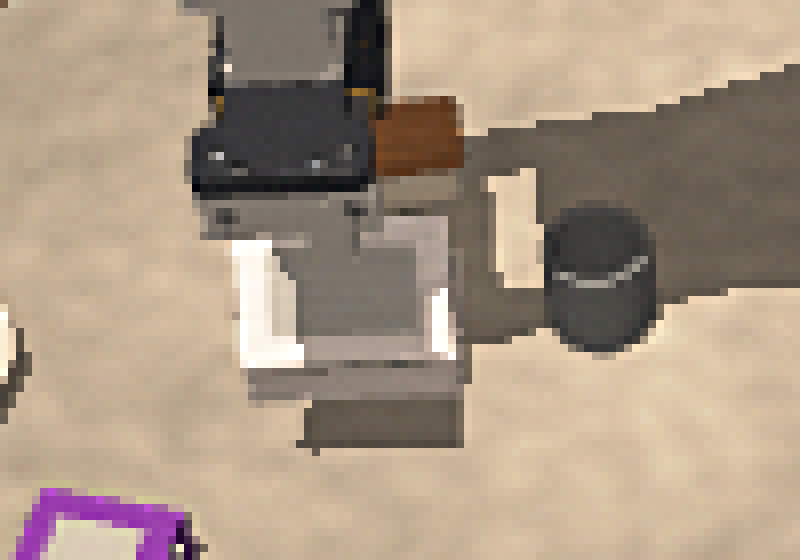

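```bash
python3 -m creep '[[[0,0.09,0.07],0,0],[[0,0.17,0.15],0,0],[[0,0.235,0.225],0,0],[[0,0.29,0.315],0,0],[[0,0.347,0.406],0,0],[[0,0.38,0.48],0,0],[[0,0.406,0.556],0,0],[[0,0.42,0.6],0,0],[[0,0.42,0.6],0,0]]'
python3 -m creep '[[[0,0,0.05],0,0],[[0,0,0.05],0,0]]'
python3 - <<'E'
from go import *
from station import vision
import cv2
c=vision.camera("scene");np.savez("scene4.npz",**c)
cv2.imwrite("pics/c4.png",cv2.resize(c["img"][120:190,150:250,::-1],(800,560),interpolation=0))
E
```

```text
time_s: 4.8
ee_pos: [0.5087, -0.2718, 0.034]
eef_rot: [3.142, 0.0, -0.611]
force: [-0.2, 0.0, -0.4]
grip_width: 0.0004
time_s: 5.0
ee_pos: [0.5089, -0.2717, 0.0317]
eef_rot: [-3.142, 0.0, -0.611]
force: [-0.4, -0.7, 0.0]
grip_width: 0.0005
```

View pics/c4.png

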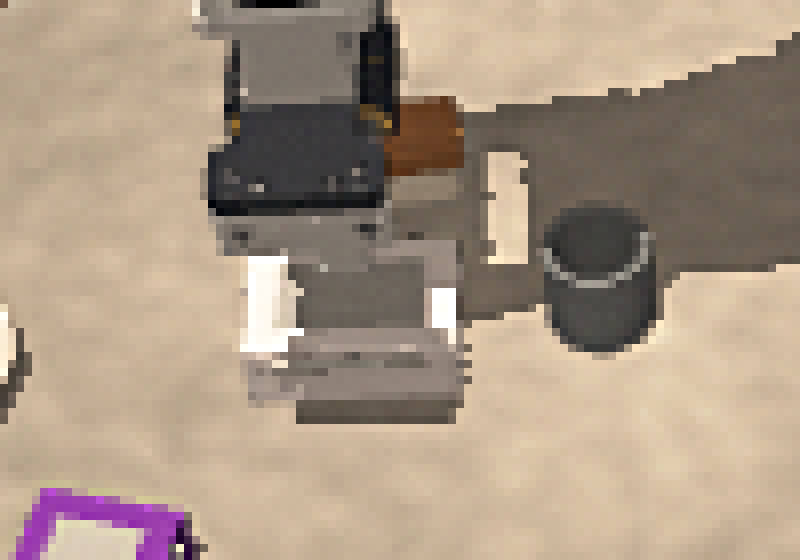

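```bash
python3 -m creep '[[[0,0,0.06],0,0],[[0,0,0.06],0,0]]'
python3 -m creep '[[[0,0,0.06],0,0],[[0,0,0.06],0,0]]';python3 -m creep '[[[0,0,0.05],0,0],[[0,0,0.05],0,0]]'
```

```text
time_s: 5.25
ee_pos: [0.5093, -0.2721, 0.0302]
eef_rot: [3.142, -0.001, -0.611]
force: [-4.8, 1.7, 14.4]
grip_width: 0.0006
time_s: 5.45
ee_pos: [0.5096, -0.2724, 0.0293]
eef_rot: [3.141, -0.003, -0.611]
force: [-13.4, 6.9, 37.0]
grip_width: 0.0003
time_s: 5.65
ee_pos: [0.5099, -0.2726, 0.0285]
eef_rot: [3.141, -0.004, -0.611]
force: [-21.8, 9.4, 56.6]
grip_width: 0.0002
```

```bash
python3 -m creep '[[[0,0,-0.3],0,0],[[0,0,-1.2],0,0],[[0,-1,-2.2],0,0],[[0,-1,-2.2],0,0]]'
python3 - <<'E'
from fit import *
from station import vision
c=vision.camera("scene");np.savez("scene5.npz",**c)
cv2.imwrite("pics/c5.png",cv2.resize(c["img"][120:190,150:250,::-1],(800,560),interpolation=0))
P=cloud(c);a=np.radians(-35);ctr=np.array([.513,-.261])
d=P[...,:2]-ctr;X=d[...,0]*np.cos(a)+d[...,1]*np.sin(a);Y=-d[...,0]*np.sin(a)+d[...,1]*np.cos(a)
for y0 in range(-35,35,7):
    k=(abs(X)<.03)&(Y*1e3>y0)&(Y*1e3<y0+7)&(P[...,2]<.1);print(y0,k.sum(),np.median(P[k][:,2]).round(4) if k.any() else 0,end="; ")
E
```

```text
time_s: 6.05
ee_pos: [0.5395, -0.23, 0.1372]
eef_rot: [-3.141, -0.005, -0.611]
force: [0.0, -0.2, -0.5]
grip_width: 0.0007
-35 2 0.0293; -28 24 0.032; -21 23 0.0338; -14 28 0.0329; -7 26 0.0328; 0 31 0.033; 7 24 0.0323; 14 28 0.0332; 21 31 0.0325; 28 118 0.0181;
```

View pics/c5.png

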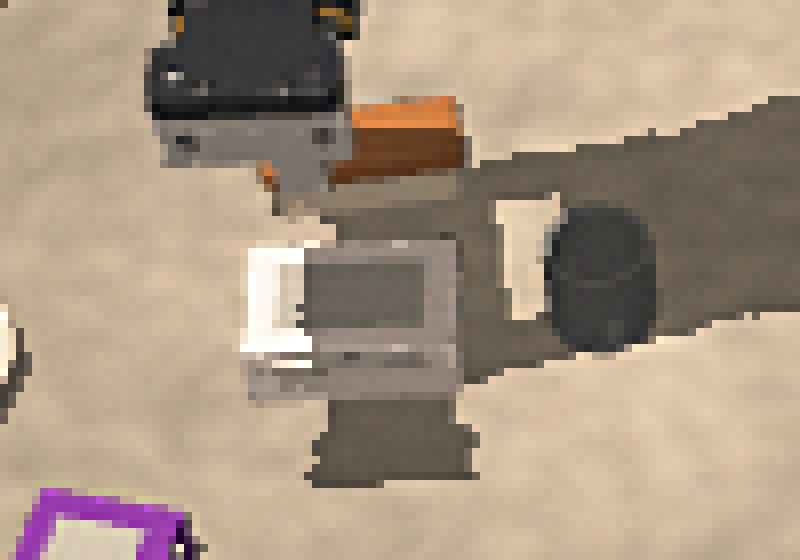

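```bash
python3 - <<'E'
from fit import *
c=dict(np.load("scene5.npz"))
q,e,a=fit(c,(.513,-.261),(.513,-.261,-.61,0.0),BIG,3);print(q.round(4),np.degrees(q[2]),e,a)
cv2.imwrite("pics/ov5.png",overlay(c,[tinmodel(*q,*BIG)],(165,135,225,180),12,0))
E
```

```text
[ 0.5122 -0.2602 -0.5971  0.    ] -34.21183791409942 46.121568627450976 514.0
```

View pics/ov5.png

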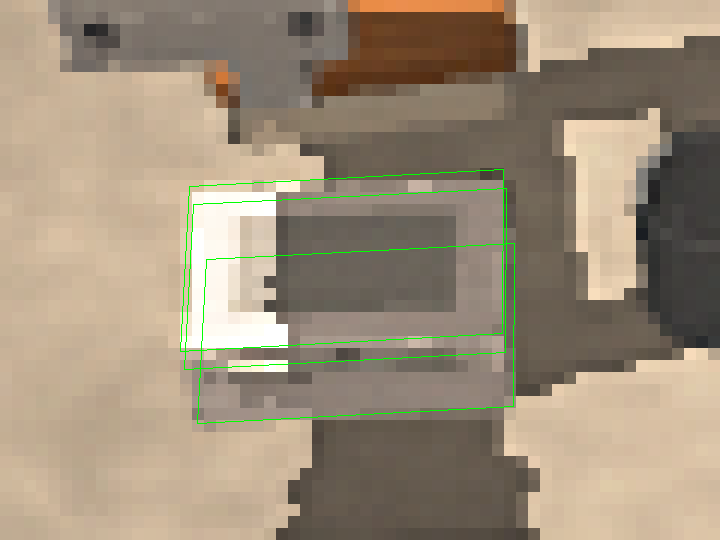

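```bash
python3 - <<'E'
from go import *
x,y=tin(.515,-.2605,-35.5,-.030,0);print(x,y,st()[0])
print(units(x,y,.08,-35.5));print(units(x,y,.004,-35.5))
E
```

```text
0.49057653444931043 -0.24307891132867182 [ 0.5405263  -0.22900866  0.13805496]
(array([-0.658,  0.803,  1.161]), np.float64(0.072))
(array([-0.658,  0.803,  2.681]), np.float64(0.072))
```

```bash
python3 -m creep '[[[-0.3,0.4,0.2],0,0.85],[[-0.66,0.8,0.5],0.07,0.85],[[-0.66,0.8,1.1],0.07,0.85],[[-0.66,0.8,1.1],0.07,0.85],[[-0.66,0.8,1.1],0.07,0.85]]' 20
python3 - <<'E'
from fit import *
from station import vision
c=vision.camera("scene");np.savez("scene6.npz",**c)
cv2.imwrite("pics/c6.png",cv2.resize(c["img"][110:190,150:250,::-1],(750,600),interpolation=0))
E
```

```text
time_s: 6.6
ee_pos: [0.4875, -0.2448, 0.0783]
eef_rot: [3.141, 0.001, -0.621]
force: [0.8, -0.0, 0.1]
grip_width: 0.0369
```

View pics/c6.png

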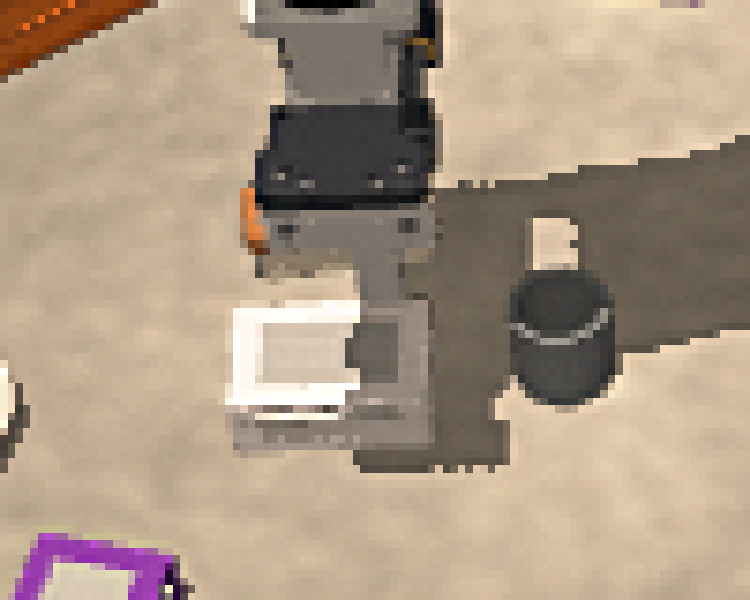

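```bash
python3 -m creep '[[[0,0,0],0,0.85],[[0,0,0],0,0.85],[[0,0,0],0,0.85],[[0,0,0],0,0.85],[[0,0,0],0,0.85],[[0,0,0],0,0.85]]'
python3 - <<'E'
from go import *
x,y=tin(.515,-.2605,-35.5,-.030,0);print(units(x,y,.006,-35.5))
E
```

```text
time_s: 7.25
ee_pos: [0.4876, -0.2447, 0.0784]
eef_rot: [3.142, -0.0, -0.621]
force: [0.6, -0.3, -0.2]
grip_width: 0.0796
(array([ 0.029, -0.06 ,  1.448]), np.float64(-0.011))
```

```bash
python3 -m creep '[[[0.03,-0.06,0.4],0,0.85],[[0.03,-0.06,0.8],0,0.85],[[0.03,-0.06,1.1],0,0.85],[[0.03,-0.06,1.3],0,0.85],[[0.03,-0.06,1.4],0,0.85],[[0.03,-0.06,1.4],0,0.85]]'
python3 - <<'E'
from fit import *
from station import vision
c=vision.camera("scene");np.savez("scene7.npz",**c)
cv2.imwrite("pics/c7.png",cv2.resize(c["img"][110:190,150:250,::-1],(750,600),interpolation=0))
E
```

```text
time_s: 7.85
ee_pos: [0.4905, -0.2431, 0.008]
eef_rot: [3.142, 0.001, -0.621]
force: [-0.8, -0.2, -0.2]
grip_width: 0.0797
```

View pics/c7.png

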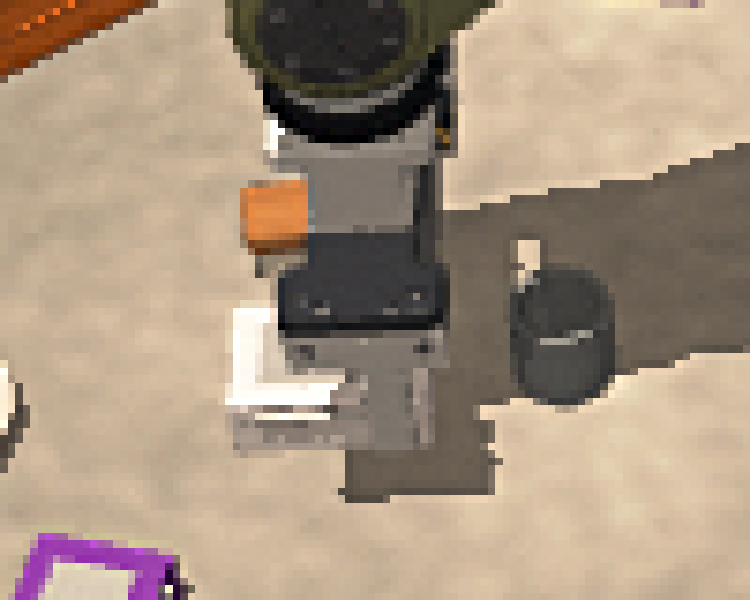

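```bash
python3 -m creep '[[[0,0,0.04],0,0.55],[[0,0,0.04],0,0.55],[[0,0,0.04],0,0.55],[[0,0,0.04],0,0.55],[[0,0,0.04],0,0.55]]' 15
```

```text
time_s: 8.4
ee_pos: [0.4907, -0.2431, 0.0066]
eef_rot: [-3.141, -0.0, -0.621]
force: [-1.5, 0.8, 3.5]
grip_width: 0.062
```

```bash
cat > casefit.py <<'E'
from fit import *
def casehulls(x,y,yaw,fl):
    R=np.array([[np.cos(yaw),-np.sin(yaw)],[np.sin(yaw),np.cos(yaw)]])
    def bx(x0,x1,y0,y1,z0=0,z1=.042):
        p=np.array([[a,b] for a in(x0,x1) for b in(y0,y1)])@R.T+[x,y]
        return np.vstack([np.c_[p,np.full(4,z)] for z in(z0,z1)])
    def fx(ya,yb,s):
        p=np.array([[-.012,ya],[-.012,yb],[-.034,ya+s*fl],[-.034,yb+s*fl]])@R.T+[x,y]
        return np.vstack([np.c_[p,np.full(4,z)] for z in(0,.042)])
    return [bx(-.012,.1,-.039,-.035),bx(-.012,.1,.093,.097),bx(-.012,.1,.035,.039),bx(.096,.1,-.039,.097),
      bx(.024,.1,-.039,.097,.038),bx(0,.03,-.039,-.027,.038),bx(0,.03,.027,.047,.038),bx(0,.03,.085,.097,.038),fx(-.039,-.035,-1),fx(.093,.097,1)]
def cmask(c):
    P=cloud(c);hsv=cv2.cvtColor(c["img"],cv2.COLOR_RGB2HSV)
    m=((abs(P[...,0]-.67)<.13)&(abs(P[...,1]+.037)<.12)&(((hsv[...,0]<16)&(hsv[...,1]>120))|(P[...,2]>.012))).astype(np.uint8)
    n,l,s,_=cv2.connectedComponentsWithStats(m,connectivity=8);m=(l==1+np.argmax(s[1:,4])).astype(np.uint8)
    cs,_=cv2.findContours(m,cv2.RETR_EXTERNAL,cv2.CHAIN_APPROX_NONE);cv2.drawContours(m,cs,-1,1,-1);return m.astype(float)
def cfit(c,p0=(.636,-.066,.045,.01)):
    m=cmask(c);ys,xs=np.nonzero(m);b=(xs.min()-8,ys.min()-8,xs.max()+9,ys.max()+9);mm=m[b[1]:b[3],b[0]:b[2]]
    sc=np.array([.001,.001,.01,.002])
    def f(p): 
        im=sil(c,casehulls(*(np.array(p0)+p*sc)),4,b)
        q=(im>.5).astype(np.uint8);cs,_=cv2.findContours(q,cv2.RETR_EXTERNAL,cv2.CHAIN_APPROX_NONE);cv2.drawContours(q,cs,-1,1,-1)
        im=np.where((q>0)&(cv2.erode(q,np.ones((3,3)))>0),1.,im)
        return np.abs(im-mm).sum()
    x0=np.zeros(4)
    for s in(5,2.5,1.5,1):
        sim=np.vstack([x0]+[x0+s*np.eye(4)[i] for i in range(4)]);r=minimize(f,x0,method="Nelder-Mead",options=dict(initial_simplex=sim,maxiter=200));x0=r.x
    return np.array(p0)+x0*sc,r.fun,mm.sum(),b
if __name__=="__main__":
    ims=[]
    for n in("top0","scene0"):
        c=dict(np.load(n+".npz"));q,e,a,b=cfit(c);print(n,q.round(4),np.degrees(q[2]).round(2),round(e),a)
        im=overlay(c,[],b,8,0)
        for h in casehulls(*q):
            w=cv2.convexHull(((proj(c,h)-[b[0]-.5,b[1]-.5])*8).astype(np.float32)).astype(np.int32);cv2.polylines(im,[w],True,(0,255,0),1)
        ims.append(cv2.resize(im,(400,400)))
    cv2.imwrite("pics/case.png",np.hstack(ims))
E
python3 casefit.py
```

```text
top0 [ 0.6394 -0.0669  0.0515  0.0083] 2.95 84 1698.0
scene0 [ 0.6326 -0.0655  0.0522  0.0078] 2.99 67 1688.0
```

View pics/case.png

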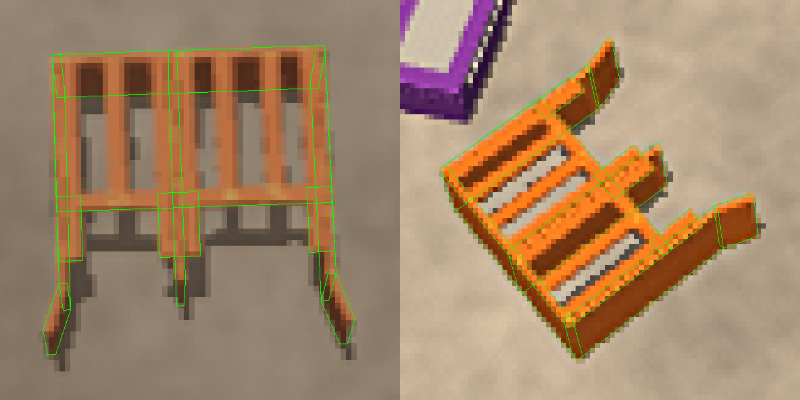

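```bash
cat > bay.py <<'E'
from go import *
BAY=(.636,-.066,np.radians(2.97))
def w(X,Y): 
    a=BAY[2];return BAY[0]+X*np.cos(a)-Y*np.sin(a),BAY[1]+X*np.sin(a)+Y*np.cos(a)
def inbay():
    p,y,o=st();d=p[:2]-np.array(BAY[:2]);a=BAY[2]
    return (d[0]*np.cos(a)+d[1]*np.sin(a)).round(4),(-d[0]*np.sin(a)+d[1]*np.cos(a)).round(4),np.degrees(y-a).round(2)
def u(X,Y,z): return units(*w(X,Y),z,np.degrees(BAY[2]))
E
python3 -c "
from bay import *
print(inbay());print(u(-.122,0,.0066))
print(units(.50,-.20,.0066,-30));print(units(.508,-.15,.0066,-15))"
```

```text
(np.float64(-0.1542), np.float64(-0.1694), np.float64(-38.56))
(array([-1.607e+00, -3.051e+00,  1.000e-03]), np.float64(-4.82))
(array([-0.352, -0.81 ,  0.001]), np.float64(-0.699))
(array([-8.040e-01, -1.716e+00,  1.000e-03]), np.float64(-2.574))
```

```bash
python3 -m creep '[[[0.05,-0.1,0],0,0.55],[[0,-0.3,0],-0.2,0.55],[[-0.15,-0.55,0],-0.4,0.55],[[-0.35,-0.8,0],-0.8,0.55],[[-0.5,-1.1,0],-1.4,0.55],[[-0.65,-1.4,0],-2,0.55],[[-0.8,-1.7,0],-2.6,0.55],[[-0.95,-2,0],-3.2,0.55],[[-1.1,-2.3,0],-3.8,0.55],[[-1.3,-2.6,0],-4.3,0.55],[[-1.5,-2.9,0],-4.7,0.55],[[-1.6,-3.05,0],-4.82,0.55]]' 15
python3 - <<'E'
from bay import *
from station import vision
import cv2
print(inbay(),st()[2]["force"].round(1) if hasattr(st()[2]["force"],"round") else st()[2]["force"])
ims=[]
for n in("scene","top"):
    c=vision.camera(n);np.savez(f"{n}8.npz",**c);ims.append(c["img"][:,:,::-1])
cv2.imwrite("pics/c8.png",np.hstack([cv2.resize(ims[0][120:280,120:280],(400,400)),cv2.resize(ims[1][70:230,190:350],(400,400))]))
E
```

```text
time_s: 9.6
ee_pos: [0.5144, -0.0705, 0.0066]
eef_rot: [3.141, -0.001, 0.057]
force: [-0.0, -3.0, 4.8]
grip_width: 0.0626
(np.float64(-0.1217), np.float64(0.0018), np.float64(0.29)) [-0.  -3.   4.8]
```

View pics/c8.png

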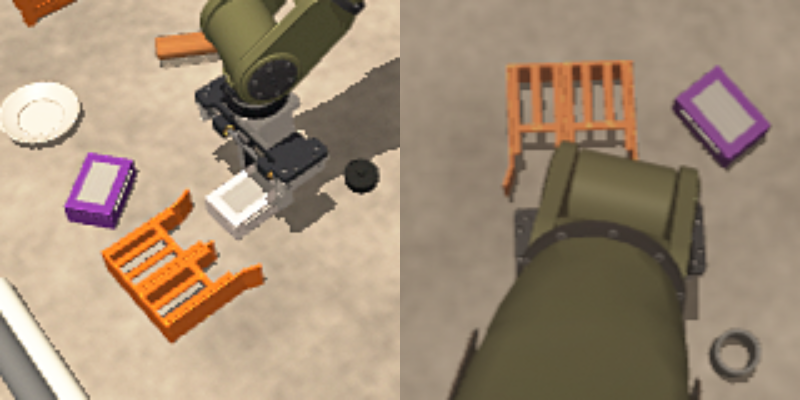

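```bash
cat > chk.py <<'E'
import sys
from casefit import *
# usage: chk.py npz  X Y dyawdeg small? out
n,X,Y,dy,which,out=sys.argv[1:7];X,Y,dy=float(X),float(Y),np.radians(float(dy))
c=dict(np.load(n+".npz"));B=(.6326,-.0655,.0522) if n.startswith("scene") else (.6394,-.0669,.0515)
a=B[2];x=B[0]+X*np.cos(a)-Y*np.sin(a);y=B[1]+X*np.sin(a)+Y*np.cos(a)
m=tinmodel(x,y,a+dy,0,*(BIG if which=="big" else SM))
q=proj(c,m[0]).mean(0).astype(int);w=int(sys.argv[7]) if len(sys.argv)>7 else 35
b=(q[0]-w,q[1]-w*3//4,q[0]+w,q[1]+w*3//4);s=720/(2*w)
im=overlay(c,[m],b,s,0)
for h in casehulls(*B,.008):
    k=cv2.convexHull(((proj(c,h)-[b[0]-.5,b[1]-.5])*s).astype(np.float32)).astype(np.int32);cv2.polylines(im,[k],True,(255,0,0),1)
cv2.imwrite(out,im)
E
python3 chk.py scene8 -.0907 .0018 0.3 big pics/k8.png
```

```text
(no output)
```

View pics/k8.png

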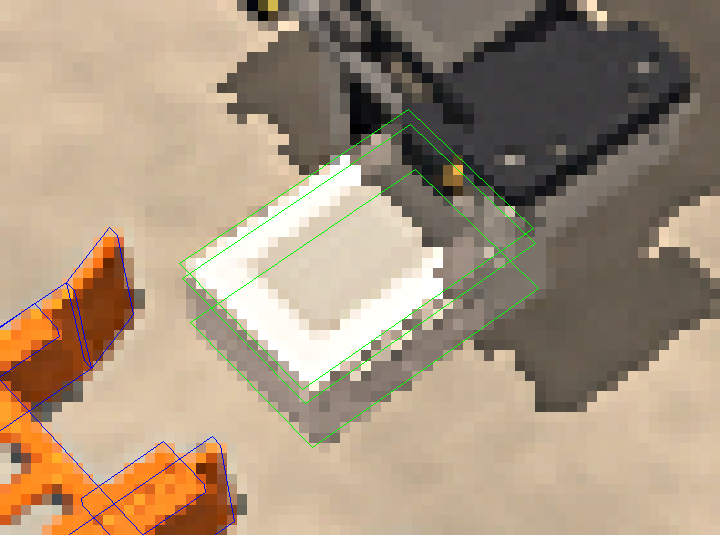

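```bash
python3 -c "
from bay import *
print(u(-.09,-.0005,.0066));print(u(-.048,-.0005,.0066))"
```

```text
(array([0.633, 0.052, 0.001]), np.float64(0.025))
(array([1.473e+00, 5.500e-02, 1.000e-03]), np.float64(0.025))
```

```bash
python3 -m creep '[[[0.1,0.05,0],0.03,0.55],[[0.3,0.05,0],0.03,0.55],[[0.5,0.05,0],0.03,0.55],[[0.65,0.05,0],0.03,0.55],[[0.65,0.05,0],0.03,0.55]]' 15
python3 -m creep '[[[0.2,0,0],0,0.55],[[0.4,0,0],0,0.55],[[0.6,0,0],0,0.55],[[0.8,0,0],0,0.55],[[0.82,0,0],0,0.55]]'
python3 - <<'E'
from bay import *
from station import vision
print(inbay());c=vision.camera("scene");np.savez("scene9.npz",**c)
E
python3 chk.py scene9 -.0165 -.0005 0 big pics/k9.png
```

```text
time_s: 10.2
ee_pos: [0.5476, -0.0724, 0.0066]
eef_rot: [-3.141, -0.001, 0.049]
force: [2.7, 1.0, 4.8]
grip_width: 0.0621
time_s: 10.7
ee_pos: [0.5882, -0.0704, 0.0065]
eef_rot: [-3.141, 0.0, 0.049]
force: [-3.7, -0.1, 8.0]
grip_width: 0.0618
(np.float64(-0.048), np.float64(-0.0019), np.float64(-0.16))
```

View pics/k9.png

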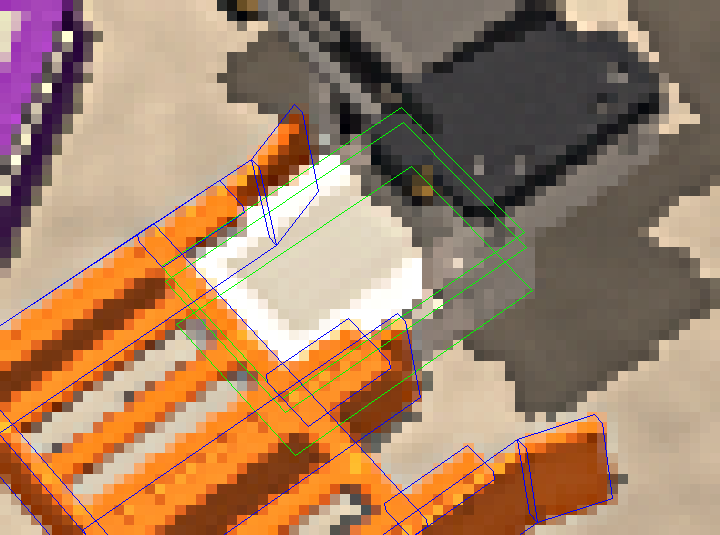

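```bash
python3 -m creep '[[[0,0,0],0,0.78],[[0,0,0],0,0.78],[[-0.1,0,-0.02],0,0.78],[[-0.1,0,-0.5],0,0.78],[[-0.1,0,-1],0,0.78],[[-0.5,0,-1.2],0,0],[[-1,0,-1.2],0,0],[[-1,0,-1.2],0,0],[[-1,0,-1.2],0,0],[[-1,0,-1.2],0,0],[[-1,0,-1.2],0,0],[[-1,0,-1.2],0,0]]' 15
python3 - <<'E'
from bay import *
from station import vision
print(inbay());c=vision.camera("scene");np.savez("scene10.npz",**c)
print(u(-.09,0,.008),u(-.005,0,.008))
E
python3 chk.py scene10 -.0165 -.0005 0 big pics/k10.png
```

```text
time_s: 11.95
ee_pos: [0.5381, -0.0737, 0.0661]
eef_rot: [-3.141, 0.0, 0.048]
force: [-1.0, 0.1, 0.0]
grip_width: 0.0204
(np.float64(-0.0982), np.float64(-0.0026), np.float64(-0.23))
(array([ 0.165, -0.053,  1.162]), np.float64(-0.029)) (array([ 1.865, -0.06 ,  1.162]), np.float64(-0.029))
```

View pics/k10.png

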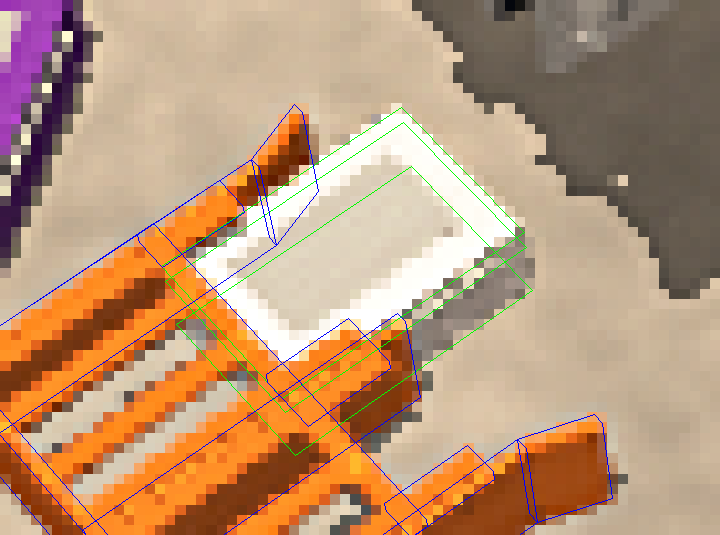

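```bash
python3 -m creep '[[[0,-0.05,0],0,0],[[0,-0.05,0.3],0,0],[[0,-0.05,0.7],0,0],[[0,-0.05,1.0],0,0],[[0,-0.05,1.14],0,0],[[0.2,-0.05,1.14],0,0],[[0.4,-0.05,1.14],0,0]]' 20
python3 -m creep '[[[0.2,0,0],0,0],[[0.4,0,0],0,0],[[0.6,0,0],0,0],[[0.8,0,0],0,0],[[0.9,0,0],0,0],[[0.9,0,0],0,0]]'
python3 -c "
from bay import *
print(inbay());print(u(-.006,0,.008))"
```

```text
time_s: 12.7
ee_pos: [0.559, -0.0704, 0.0101]
eef_rot: [3.141, -0.001, 0.048]
force: [0.3, 0.9, -0.2]
grip_width: 0.0004
time_s: 13.3
ee_pos: [0.6036, -0.0681, 0.0096]
eef_rot: [3.141, -0.001, 0.048]
force: [-0.2, 0.9, 0.6]
grip_width: 0.0001
(np.float64(-0.0325), np.float64(-0.0004), np.float64(-0.22))
(array([ 0.53 , -0.011,  0.032]), np.float64(-0.028))
```

```bash
python3 -m creep '[[[0.15,0,0],0,0],[[0.3,0,0],0,0],[[0.42,0,0],0,0],[[0.42,0,0],0,0]]'
python3 - <<'E'
from bay import *
from station import vision
print(inbay());c=vision.camera("scene");np.savez("scene11.npz",**c)
E
python3 chk.py scene11 .044 0 0 big pics/k11.png
```

```text
time_s: 13.7
ee_pos: [0.6245, -0.0672, 0.0094]
eef_rot: [3.141, -0.001, 0.048]
force: [0.6, 0.7, -0.0]
grip_width: 0.0005
(np.float64(-0.0116), np.float64(-0.0006), np.float64(-0.23))
```

View pics/k11.png

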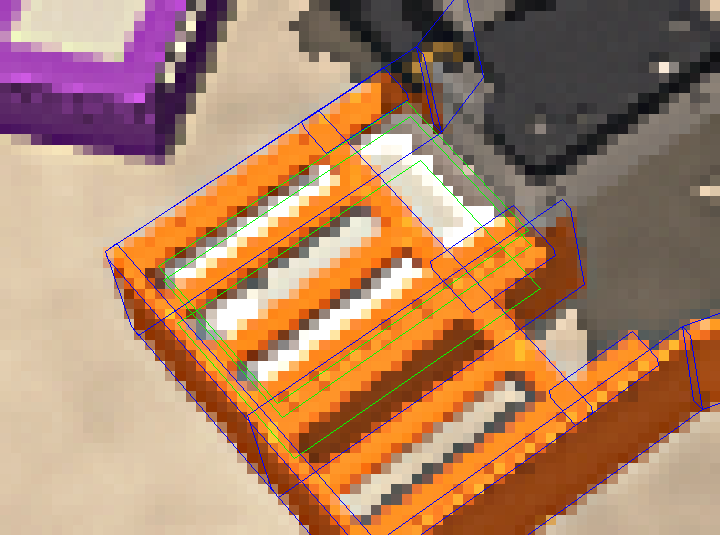

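```bash
python3 -m creep '[[[0.06,0,0],0,0],[[0.06,0,0],0,0]]'; python3 -m creep '[[[0.04,0,0],0,0],[[0.04,0,0],0,0]]';python3 -m creep '[[[0.03,0,0],0,0],[[0.03,0,0],0,0]]'
```

```text
time_s: 13.95
ee_pos: [0.6268, -0.067, 0.0094]
eef_rot: [3.142, -0.0, 0.048]
force: [0.7, 1.5, -0.2]
grip_width: 0.0005
time_s: 14.15
ee_pos: [0.6288, -0.0669, 0.0093]
eef_rot: [-3.142, -0.0, 0.048]
force: [0.1, 0.2, -0.5]
grip_width: 0.0005
time_s: 14.35
ee_pos: [0.6303, -0.0669, 0.0094]
eef_rot: [3.142, -0.0, 0.048]
force: [0.6, -1.1, 0.8]
grip_width: 0.0005
```

```bash
for i in 1 2; do python3 -m creep '[[[0.03,0,0],0,0],[[0.03,0,0],0,0]]'; done
python3 - <<'E'
from bay import *
from station import vision
print(inbay());c=vision.camera("scene");np.savez("scene12.npz",**c)
E
python3 chk.py scene12 .049 0 0 big pics/k12.png 25
```

```text
time_s: 14.55
ee_pos: [0.6318, -0.0668, 0.0093]
eef_rot: [3.142, -0.0, 0.048]
force: [-0.1, -0.4, 0.3]
grip_width: 0.0006
time_s: 14.75
ee_pos: [0.6331, -0.0668, 0.0093]
eef_rot: [3.142, 0.0, 0.048]
force: [-3.5, 0.4, 2.3]
grip_width: 0.0006
(np.float64(-0.003), np.float64(-0.0006), np.float64(-0.24))
```

View pics/k12.png

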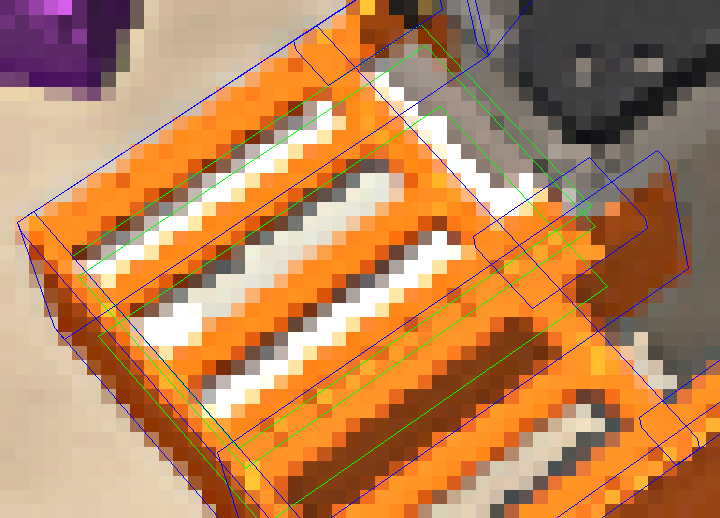

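```bash
python3 -m creep '[[[-0.2,0,0],0,0],[[-0.7,0,0],0,0],[[-1.2,0,-0.6],0,0],[[-1.5,0,-1.6],0,0],[[-1.8,-0.6,-2.6],0,0],[[-2,-1.5,-3.2],0,0],[[-2.2,-2.4,-3.2],0,0],[[-2.4,-3.3,-3.2],0,0],[[-2.4,-4.2,-3.2],0,0]]'
python3 - <<'E'
from go import *
from station import vision
for n in("scene","top"):
    c=vision.camera(n);np.savez(n+"13.npz",**c)
print(st()[0],st()[1])
E
python3 chk.py scene13 .051 0 0 big pics/k13.png 30
python3 - <<'E'
import numpy as np,cv2
im=np.load("top13.npz")["img"];cv2.imwrite("pics/t13.png",cv2.resize(im[:,:,::-1],(768,576)))
E
```

```text
time_s: 15.7
ee_pos: [0.5027, 0.1384, 0.1705]
eef_rot: [-3.141, -0.002, 0.047]
force: [1.7, -0.6, 0.1]
grip_width: 0.0004
[0.50266827 0.14145025 0.16990042] 0.05279718997320648
```

View pics/k13.png

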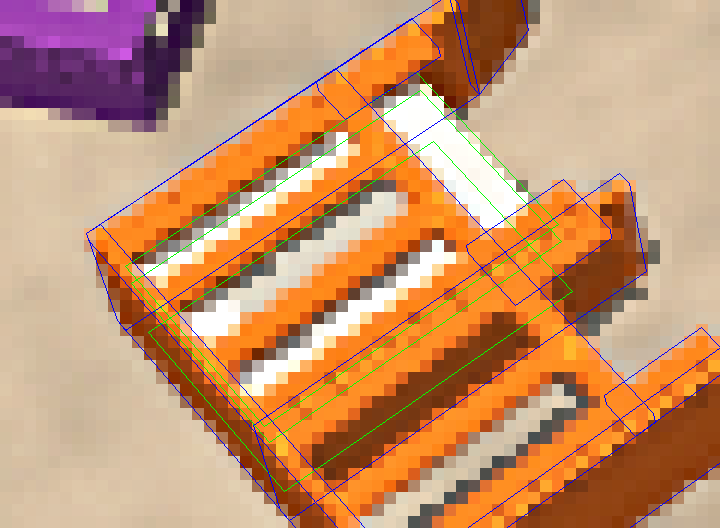

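View pics/t13.png

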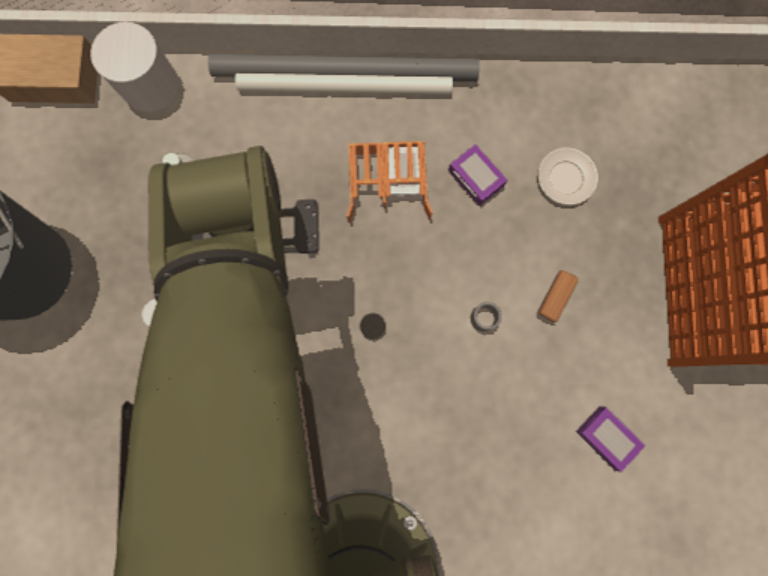

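The big tin is fully in, its rear edge just behind the roof's front edge at (430,90)–(510,230). Next is the small tin's lid.

```bash
sed -i 's/+.019; x_/-.001; x_/; s/z=H+d\*np.sin(th)+.008\*np.cos(th)+.019/z=H+d*np.sin(th)+.008*np.cos(th)-.001/' lid.py; python3 - <<'E'
from go import *
x,y=tin(.4977,.283,-37.7,0,.062);print(x,y,units(x,y,.12,-37.7))
E
```

```text
0.5356146764915215 0.3320558590439844 (array([ 0.859, -3.772,  0.998]), np.float64(5.091))
```

```bash
python3 -m creep '[[[0.1,-0.4,0.1],0.8,0],[[0.3,-1.2,0.2],1.8,0],[[0.5,-2,0.3],2.8,0],[[0.7,-2.8,0.5],3.8,0],[[0.86,-3.5,0.7],4.8,0],[[0.86,-3.77,1],5.09,0],[[0.86,-3.77,1],5.09,0],[[0.86,-3.77,1],5.09,0]]'
python3 lid.py .4977 .283 -37.7 .046 .018 .039 1.7 1.5 1.3 1.1 .9 .7 .5 .3 .15 0
python3 - <<'E'
from station import vision
import numpy as np,cv2
c=vision.camera("scene");np.savez("scene14.npz",**c)
cv2.imwrite("pics/c14.png",cv2.resize(c["img"][220:320,250:380,::-1],(780,600),interpolation=0))
E
```

```text
time_s: 16.6
ee_pos: [0.5508, 0.2915, 0.1169]
eef_rot: [-3.111, 0.042, -0.597]
force: [-0.0, -0.4, -0.0]
grip_width: 0.0008
tool in tin frame X,Y mm 36.794113686405346 39.20762952229257
1.7 0.0485 0.0546 [-0.723 -0.23   1.245] 0.439
1.5 0.0407 0.0565 [-0.733 -0.075  1.208] 0.439
1.3 0.0328 0.0567 [-0.742  0.083  1.203] 0.439
1.1 0.0249 0.0554 [-0.752  0.24   1.23 ] 0.439
0.9 0.0175 0.0525 [-0.761  0.388  1.287] 0.439
0.7 0.0108 0.0482 [-0.769  0.521  1.373] 0.439
0.5 0.0051 0.0427 [-0.776  0.636  1.483] 0.439
0.3 0.0006 0.0362 [-0.782  0.725  1.614] 0.439
0.15 -0.0019 0.0307 [-0.785  0.775  1.723] 0.439
0.0 -0.0035 0.025 [-0.787  0.807  1.838] 0.439
```

View pics/c14.png

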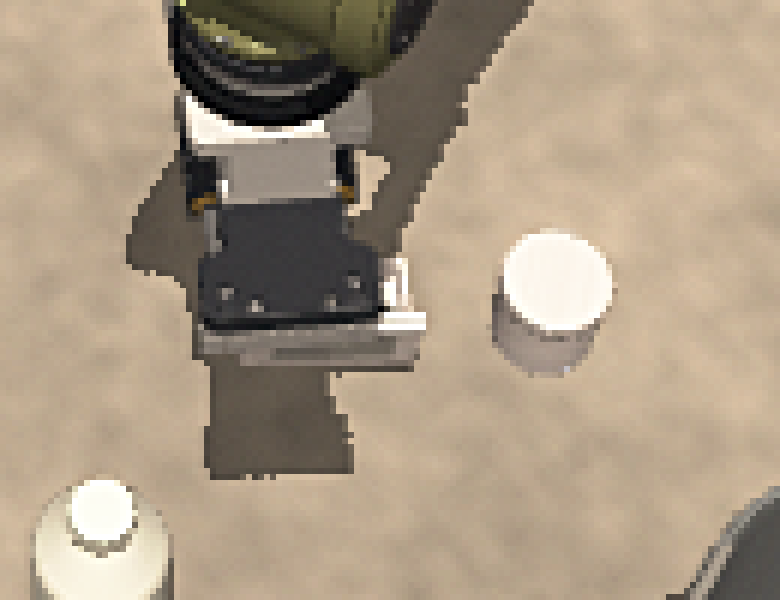

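```bash
python3 -m creep '[[[0,0,-0.5],-1,0],[[0,0,-0.5],-2,0],[[0,0,-0.5],-3,0],[[0,0,-0.5],-4,0],[[0,0,-0.5],-5,0],[[0,0,-0.5],-6,0],[[0,0,-0.5],-7,0],[[0,0,-0.5],-8,0],[[0,0,-0.5],-9,0],[[0,0,-0.5],-10,0],[[0,0,-0.5],-11,0],[[0,0,-0.5],-11,0]]'
python3 - <<'E'
from go import *
print(st()[2]["qpos"].round(3) if hasattr(st()[2]["qpos"],'round') else st()[2]["qpos"], st()[2]["eef_rot"])
x,y=tin(.4977,.283,-37.7,0,.064);print(units(x,y,.12,142.3))
E
```

```text
time_s: 17.85
ee_pos: [0.5513, 0.2908, 0.1429]
eef_rot: [-3.1, -0.031, 0.941]
force: [0.4, 0.1, 0.1]
grip_width: 0.0006
[0.404 0.509 1.375 0.055 1.253 1.016] [-3.09962716 -0.03089185  0.94072681]
(array([ 0.523, -0.738,  0.459]), np.float64(-11.05))
```

```bash
python3 - <<'E'
from scipy.spatial.transform import Rotation as R
import numpy as np
for e in([-3.111,.042,-.597],[-3.0996,-.0309,.9407]):
    print(R.from_euler("xyz",e).as_matrix()[:,2].round(4))
E
python3 -m creep '[[[0.3,-0.2,0],-0.5,0],[[0.5,-0.5,0],-1,0],[[0.5,-0.7,0],-2,0]]'
```

```text
[-0.0175  0.0489 -0.9987]
[-0.0157  0.0497 -0.9986]
time_s: 18.15
ee_pos: [0.5375, 0.3327, 0.1447]
eef_rot: [-3.109, -0.041, 1.216]
force: [0.0, 0.1, 0.0]
grip_width: 0.0003
```

```bash
python3 - <<'E'
from go import *
x,y=tin(.4977,.283,-37.7,0,.064);print(units(x,y,.12,142.3))
E
```

```text
(array([ 0.012, -0.019,  0.494]), np.float64(-9.075))
```

```bash
python3 -m creep '[[[0,0,0.1],-1,0],[[0,0,0.2],-2,0],[[0,0,0.3],-3,0],[[0,0,0.4],-4,0],[[0,0,0.5],-5,0],[[0,0,0.5],-6,0],[[0,0,0.5],-7,0],[[0,0,0.5],-8,0],[[0,0,0.5],-9.07,0],[[0,0,0.5],-9.07,0]]'
sed -i 's/units(x_,y_,z,yd))/units(x_,y_,z,yd+180))/' lid.py
python3 lid.py .4977 .283 -37.7 .046 .018 .039 1.8 1.6 1.4 1.2 1 .8 .6 .4 .2 .1
```

```text
time_s: 19.15
ee_pos: [0.5373, 0.3329, 0.1197]
eef_rot: [3.112, -0.043, 2.484]
force: [-0.1, -0.3, -1.0]
grip_width: 0.0005
tool in tin frame X,Y mm 0.8698461656393569 63.69535499596916
1.8 0.0522 0.0532 [ 0.017 -0.231  1.331] 0.003
1.6 0.0446 0.0557 [ 0.018 -0.381  1.279] 0.003
1.4 0.0368 0.0568 [ 0.018 -0.539  1.258] 0.003
1.2 0.0288 0.0562 [ 0.018 -0.697  1.269] 0.003
1.0 0.0212 0.0541 [ 0.018 -0.851  1.311] 0.003
0.8 0.0141 0.0506 [ 0.018 -0.993  1.383] 0.003
0.6 0.0078 0.0456 [ 0.018 -1.117  1.482] 0.003
0.4 0.0027 0.0396 [ 0.018 -1.22   1.603] 0.003
0.2 -0.0011 0.0326 [ 0.018 -1.297  1.742] 0.003
0.1 -0.0025 0.0289 [ 0.018 -1.324  1.817] 0.003
```

```bash
python3 - <<'E'
s=open("go.py").read()
s=s.replace("loc=np.array([c*d[0]+s*d[1], s*d[0]-c*d[1], -d[2]])","loc=Rn.from_euler('xyz',o['eef_rot']).as_matrix().T@d")
s="from scipy.spatial.transform import Rotation as Rn\n"+s
open("go.py","w").write(s)
E
python3 lid.py .4977 .283 -37.7 .046 .018 .039 1.8 1.6 1.4 1.2 1 .8 .6 .4 .2 .1
```

```text
tool in tin frame X,Y mm 0.8698461656393569 63.69535499596916
1.8 0.0522 0.0532 [-0.04  -0.27   1.323] 0.003
1.6 0.0446 0.0557 [-0.038 -0.418  1.267] 0.003
1.4 0.0368 0.0568 [-0.037 -0.575  1.242] 0.003
1.2 0.0288 0.0562 [-0.037 -0.734  1.248] 0.003
1.0 0.0212 0.0541 [-0.039 -0.889  1.285] 0.003
0.8 0.0141 0.0506 [-0.042 -1.033  1.353] 0.003
0.6 0.0078 0.0456 [-0.046 -1.16   1.448] 0.003
0.4 0.0027 0.0396 [-0.052 -1.266  1.566] 0.003
0.2 -0.0011 0.0326 [-0.058 -1.347  1.703] 0.003
0.1 -0.0025 0.0289 [-0.061 -1.377  1.777] 0.003
```

```bash
python3 -m creep '[[[-0.04,-0.05,0.6],0,0],[[-0.04,-0.05,1.1],0,0],[[-0.04,-0.2,1.28],0,0],[[-0.04,-0.32,1.27],0,0],[[-0.04,-0.42,1.265],0,0],[[-0.04,-0.5,1.25],0,0],[[-0.04,-0.575,1.24],0,0],[[-0.04,-0.65,1.245],0,0],[[-0.04,-0.734,1.25],0,0],[[-0.04,-0.81,1.265],0,0],[[-0.04,-0.89,1.285],0,0],[[-0.04,-0.89,1.285],0,0]]'
python3 - <<'E'
from station import vision
import numpy as np,cv2
c=vision.camera("scene");np.savez("scene15.npz",**c)
cv2.imwrite("pics/c15.png",cv2.resize(c["img"][220:320,250:380,::-1],(780,600),interpolation=0))
E
```

```text
time_s: 20.35
ee_pos: [0.51, 0.2992, 0.053]
eef_rot: [3.114, -0.044, 2.485]
force: [-0.5, 0.4, -0.3]
grip_width: 0.0004
```

View pics/c15.png

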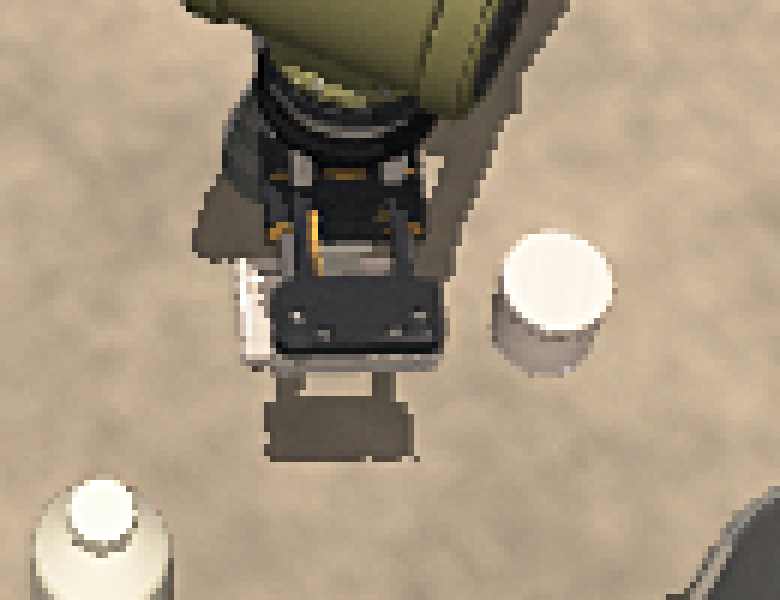

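```bash
python3 -m creep '[[[0,-0.07,0.03],0,0],[[0,-0.144,0.07],0,0],[[0,-0.21,0.11],0,0],[[0,-0.27,0.163],0,0],[[-0.01,-0.325,0.22],0,0],[[-0.01,-0.376,0.28],0,0],[[-0.01,-0.42,0.35],0,0],[[-0.02,-0.457,0.418],0,0],[[-0.02,-0.487,0.47],0,0],[[-0.02,-0.487,0.47],0,0]]'
python3 -m creep '[[[0,0,0.05],0,0],[[0,0,0.05],0,0]]'
```

```text
time_s: 21.4
ee_pos: [0.4957, 0.2808, 0.0287]
eef_rot: [3.114, -0.044, 2.485]
force: [1.4, -0.1, 0.1]
grip_width: 0.0003
time_s: 21.6
ee_pos: [0.4958, 0.2811, 0.0265]
eef_rot: [3.113, -0.044, 2.485]
force: [0.9, -0.5, -0.1]
grip_width: 0.0002
```

```bash
python3 -m creep '[[[0,0,0.04],0,0],[[0,0,0.04],0,0]]'
```

```text
time_s: 21.8
ee_pos: [0.496, 0.2812, 0.0249]
eef_rot: [3.113, -0.044, 2.485]
force: [-0.4, -0.4, 3.6]
grip_width: 0.0005
```

```bash
python3 -m creep '[[[0,0,0.03],0,0],[[0,0,0.03],0,0]]'; python3 -m creep '[[[0,0,0.02],0,0],[[0,0,0.02],0,0]]'
```

```text
time_s: 22.0
ee_pos: [0.4961, 0.2813, 0.0244]
eef_rot: [3.113, -0.044, 2.485]
force: [-5.9, -4.9, 15.2]
grip_width: 0.0004
time_s: 22.2
ee_pos: [0.4961, 0.2812, 0.0241]
eef_rot: [3.113, -0.043, 2.485]
force: [-9.8, -7.7, 25.0]
grip_width: 0.0004
```

```bash
python3 -m creep '[[[0,0,-0.3],0,0],[[0,0,-1],-1,0],[[0,0,-2],-2,0],[[0,0,-2.4],-3,0],[[0,0,-2.4],-4,0],[[0,0,-2.4],-5,0],[[0,0,-2.4],-6,0],[[0,0,-2.4],-7,0],[[0,0,-2.4],-8,0],[[0,0,-2.4],-9,0],[[0,0,-2.4],-10,0],[[0,0,-2.4],-11,0]]'
python3 -c "
from go import *
o=st()[2];print(np.round(o['qpos'],3),Rn.from_euler('xyz',o['eef_rot']).as_matrix()[:,2].round(4))"
```

```text
time_s: 23.4
ee_pos: [0.4979, 0.2754, 0.1422]
eef_rot: [3.097, 0.027, -2.257]
force: [-0.7, -1.0, 0.3]
grip_width: 0.0004
[ 0.416  0.394  1.545  0.056  1.2   -2.06 ] [-0.0175  0.0494 -0.9986]
```

```bash
python3 -m creep '[[[0,0,0],-1,0],[[0,0,0],-2,0],[[0,0,0],-3,0],[[0,0,0],-3.7,0],[[0,0,0],-4.2,0],[[0,0,0],-4.2,0]]'
python3 -c "
from go import *
o=st()[2];print(np.round(o['qpos'],3),Rn.from_euler('xyz',o['eef_rot']).as_matrix()[:,2].round(4))"
```

```text
time_s: 24.0
ee_pos: [0.4891, 0.2937, 0.1429]
eef_rot: [3.132, 0.025, -1.705]
force: [0.1, -1.0, 0.5]
grip_width: 0.0004
[ 0.464  0.395  1.539  0.028  1.2   -2.554] [-0.0058  0.0264 -0.9996]
```

```bash
python3 -m creep '[[[0,0,0],-0.4,0],[[0,0,0],-0.65,0],[[0,0,0],-0.65,0]]'
python3 -c "
from go import *
o=st()[2];print(np.round(o['qpos'],4),Rn.from_euler('xyz',o['eef_rot']).as_matrix()[:,2].round(4))"
```

```text
time_s: 24.3
ee_pos: [0.4793, 0.3109, 0.1426]
eef_rot: [-3.134, 0.003, -1.646]
force: [0.2, 0.8, -0.2]
grip_width: -0.0001
[ 5.1180e-01  3.9770e-01  1.5368e+00 -1.2000e-03  1.1991e+00 -2.5540e+00] [ 0.0075  0.0029 -1.    ]
```

```bash
python3 -m creep '[[[0,0,0],1,0],[[0,0,0],2,0],[[0,0,0],3,0],[[0,0,0],4,0],[[0,0,0],5,0],[[0,0,0],6,0],[[0,0,0],7,0],[[0,0,0],8,0.3],[[0,0,0],9,0.8],[[0,0,0],10,0.8],[[0,0,0],11,0.8],[[0,0,0],12,0.8]]'
python3 - <<'E'
from fit import *
from go import *
from station import vision
c=vision.camera("scene");np.savez("scene16.npz",**c)
q,e,a=fit(c,(.4938,.2836),(.4938,.2836,-.6642,0.0),SM,3);print(q.round(4),np.degrees(q[2]),e,a)
im=overlay(c,[tinmodel(*q,*SM)],(275,245,345,297),10,0);cv2.imwrite("pics/k16.png",im)
o=st()[2];print(o['ee_pos'],o['eef_rot'])
E
```

```text
time_s: 25.5
ee_pos: [0.48, 0.3097, 0.1426]
eef_rot: [3.137, 0.007, 2.953]
force: [-0.3, 0.6, -0.1]
grip_width: 0.0372
[ 0.4937  0.2838 -0.6498  0.    ] -37.23128631757757 40.77647058823529 529.0
[0.48004304 0.30977058 0.14265415] [3.13694154 0.00654793 2.94420071]
```

View pics/k16.png

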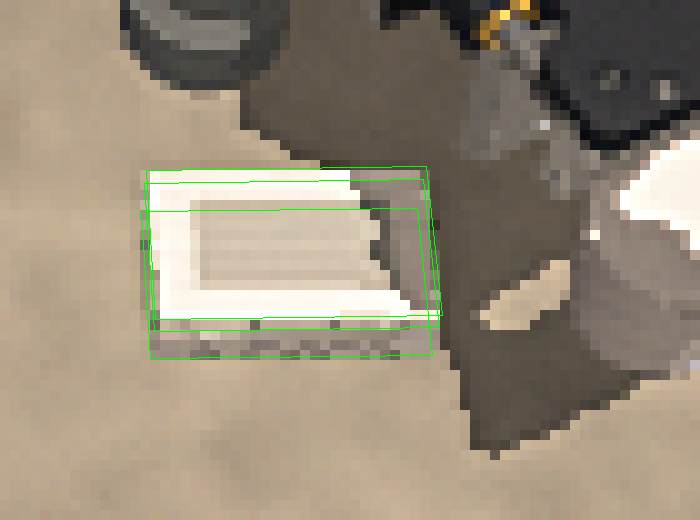

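```bash
python3 -c "
from go import *
x,y=tin(.497,.2835,-37.7,-.026,0);print(x,y,units(x,y,.08,142.3))
print(units(x,y,.007,142.3))"
```

```text
0.47642818814284527 0.2993997030448316 (array([ 0.038, -0.223,  1.252]), np.float64(3.299))
(array([ 0.048, -0.23 ,  2.712]), np.float64(3.299))
```

```bash
python3 -m creep '[[[0.04,-0.1,0.4],1,0.75],[[0.04,-0.22,0.8],2,0.75],[[0.04,-0.22,1.2],3,0.75],[[0.04,-0.22,1.25],3.3,0.75],[[0.04,-0.22,1.25],3.3,0.75]]'
python3 - <<'E'
from go import *
from station import vision
import cv2
c=vision.camera("scene");np.savez("scene17.npz",**c)
cv2.imwrite("pics/c17.png",cv2.resize(c["img"][220:320,250:380,::-1],(780,600),interpolation=0))
x,y=tin(.497,.2835,-37.7,-.026,0);print(st()[2]["eef_rot"],units(x,y,.007,142.3),st()[2]["grip_width"])
E
```

```text
time_s: 26.05
ee_pos: [0.4763, 0.2994, 0.0794]
eef_rot: [3.136, 0.003, 2.5]
force: [0.3, 0.1, 1.6]
grip_width: 0.0703
[3.13481617 0.00390211 2.5014177 ] (array([ 0.006, -0.014,  1.462]), np.float64(0.128)) 0.07037522363677279
```

View pics/c17.png

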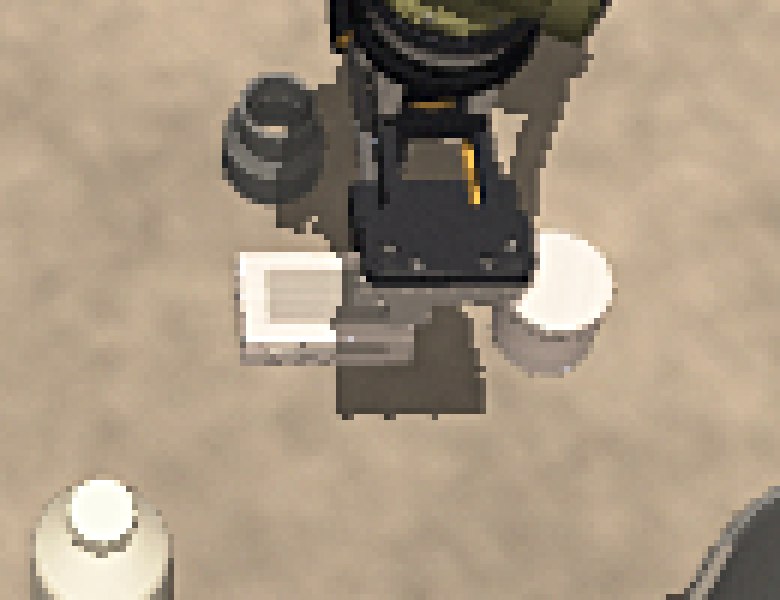

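```bash
python3 -m creep '[[[0,-0.01,0.4],0.12,0.75],[[0,-0.01,0.8],0.12,0.75],[[0,-0.01,1.2],0.12,0.75],[[0,-0.01,1.4],0.12,0.75],[[0,-0.01,1.45],0.12,0.75],[[0,-0.01,1.45],0.12,0.75]]'
python3 -m creep '[[[0,0,0],0,0.4],[[0,0,0],0,0.4],[[0,0,0],0,0.4],[[0,0,0],0,0.4],[[0,0,0],0,0.4],[[0,0,0],0,0.4]]' 12
```

```text
time_s: 26.7
ee_pos: [0.477, 0.2996, 0.0081]
eef_rot: [3.134, 0.004, 2.483]
force: [-0.2, 0.9, -0.3]
grip_width: 0.0706
time_s: 27.3
ee_pos: [0.4769, 0.2996, 0.008]
eef_rot: [3.134, 0.004, 2.482]
force: [-1.4, -1.2, 5.8]
grip_width: 0.0461
```

```bash
python3 -c "
from bay import *
for t in((.524,.263,-37.7),(.550,.215,-28),(.535,.12,-12),(.515,.06,0)): print(t,*units(t[0],t[1],.008,t[2]+180))
x,y=w(-.118,.066);print(x,y,units(x,y,.008,182.97-360))"
```

```text
(0.524, 0.263, -37.7) [-1.193e+00 -1.000e-03  5.000e-03] -0.014
(0.55, 0.215, -28) [-2.193 -0.44   0.006] -1.227
(0.535, 0.12, -12) [-3.120e+00 -2.125e+00 -3.000e-03] -3.227
(0.515, 0.06, 0) [-3.54  -3.319 -0.01 ] -4.727
0.5147388350122871 -0.006202593151352312 (array([-4.348, -4.368, -0.015]), np.float64(39.902))
```

```bash
python3 -m creep '[[[-0.2,0,0],0,0.4],[[-0.5,0,0],0,0.4],[[-0.85,0,0],0,0.4],[[-1.2,0,0],0,0.4],[[-1.5,-0.1,0],-0.3,0.4],[[-1.85,-0.25,0],-0.75,0.4],[[-2.2,-0.44,0],-1.23,0.4],[[-2.4,-0.8,0],-1.7,0.4],[[-2.65,-1.2,0],-2.2,0.4],[[-2.9,-1.7,0],-2.7,0.4],[[-3.12,-2.12,0],-3.23,0.4],[[-3.12,-2.12,0],-3.23,0.4]]' 12
python3 - <<'E'
from bay import *
from station import vision
import cv2
c=vision.camera("scene");np.savez("scene18.npz",**c)
cv2.imwrite("pics/c18.png",cv2.resize(c["img"][170:310,160:340,::-1],(771,600),interpolation=0))
x,y=w(-.118,.066)
print(units(.515,.06,.008,180),units(x,y,.008,182.97-360))
E
```

```text
time_s: 28.5
ee_pos: [0.5358, 0.117, 0.008]
eef_rot: [3.137, 0.008, 2.933]
force: [-0.4, -3.3, 5.9]
grip_width: 0.0456
(array([ 0.168, -1.215, -0.007]), np.float64(-1.509)) (array([-0.103, -2.511, -0.011]), np.float64(43.12))
```

View pics/c18.png

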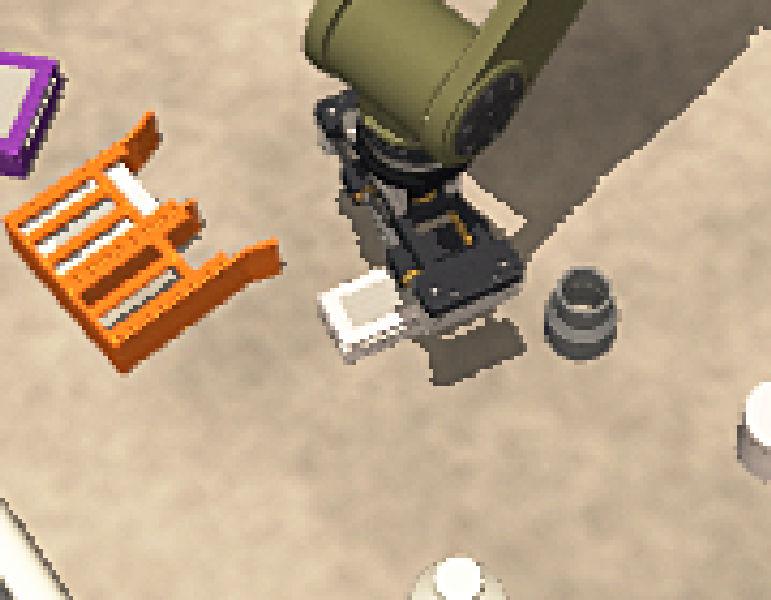

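Good. The twist to the staging pose works out to 43.12 − 45 = −1.88.

```bash
python3 -m creep '[[[0.1,-0.3,0],-0.5,0.4],[[0.16,-0.6,0],-1,0.4],[[0.17,-0.9,0],-1.3,0.4],[[0.17,-1.2,0],-1.5,0.4],[[0.12,-1.55,0],-1.6,0.4],[[0.05,-1.9,0],-1.7,0.4],[[-0.03,-2.2,0],-1.8,0.4],[[-0.1,-2.5,0],-1.88,0.4],[[-0.1,-2.5,0],-1.88,0.4]]' 12
python3 - <<'E'
from bay import *
from station import vision
c=vision.camera("scene");np.savez("scene19.npz",**c)
print(inbay())
x,y=w(-.047,.066);print(units(x,y,.008,182.97-360))
E
python3 chk.py scene19 -.092 .066 0 small pics/k19.png
```

```text
time_s: 29.45
ee_pos: [0.5153, -0.0058, 0.0078]
eef_rot: [3.14, 0.01, -3.089]
force: [-0.2, -7.1, 11.8]
grip_width: 0.0458
(np.float64(-0.1174), np.float64(0.0667), np.float64(-179.99))
(array([-1.407, -0.014,  0.011]), np.float64(0.001))
```

View pics/k19.png

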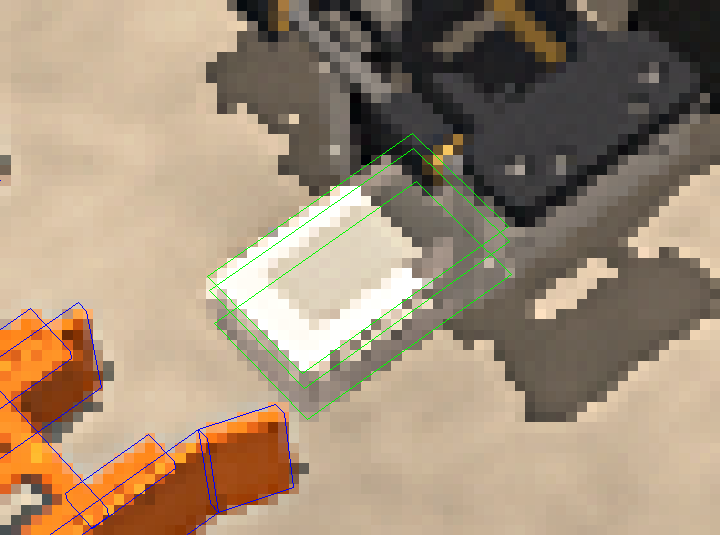

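```bash
python3 -m creep '[[[-0.15,0,-0.01],0,0.4],[[-0.35,0,-0.01],0,0.4],[[-0.55,0,-0.01],0,0.4],[[-0.75,-0.01,-0.01],0,0.4],[[-0.75,-0.01,-0.01],0,0.4]]' 12
python3 -m creep '[[[-0.2,0,0],0,0.4],[[-0.4,0,0],0,0.4],[[-0.55,0,0],0,0.4],[[-0.65,0,0],0,0.4],[[-0.65,0,0],0,0.4]]'
python3 - <<'E'
from bay import *
from station import vision
c=vision.camera("scene");np.savez("scene20.npz",**c)
print(inbay())
E
python3 chk.py scene20 -.022 .066 0 small pics/k20.png
```

```text
time_s: 30.0
ee_pos: [0.5528, -0.0028, 0.0078]
eef_rot: [3.139, 0.009, -3.089]
force: [3.1, -0.7, 2.8]
grip_width: 0.046
time_s: 30.5
ee_pos: [0.5843, -0.0, 0.0077]
eef_rot: [3.139, 0.008, -3.088]
force: [1.2, 0.1, 0.2]
grip_width: 0.0459
(np.float64(-0.0485), np.float64(0.0686), np.float64(-179.9))
```

View pics/k20.png

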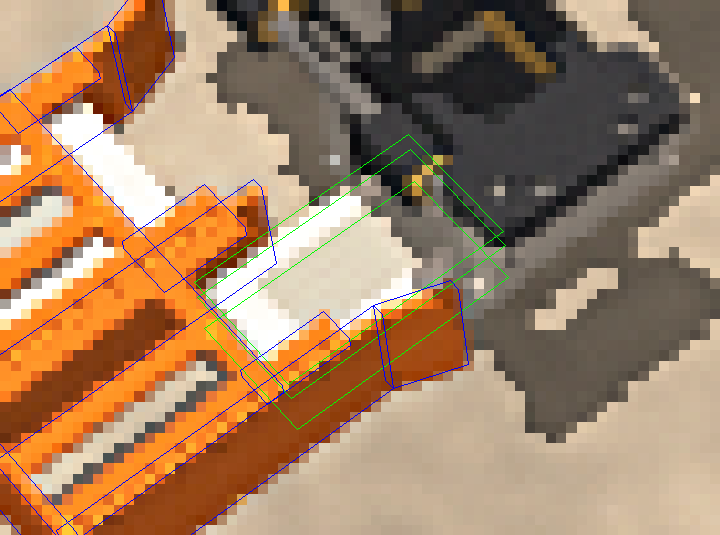

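```bash
python3 -m creep '[[[0,-0.05,0],0,0.4],[[0,-0.05,0],0,0.4],[[0,-0.05,0],0,0.6],[[0,-0.05,0],0,0.6],[[0.1,-0.05,-0.02],0,0.6],[[0.1,-0.05,-0.5],0,0.6],[[0.1,-0.05,-1],0,0.6],[[0.5,-0.05,-1.2],0,0],[[0.95,-0.05,-1.2],0,0],[[0.95,-0.05,-1.2],0,0],[[0.95,-0.05,-1.2],0,0],[[0.95,-0.05,-1.2],0,0]]'
python3 - <<'E'
from bay import *
from station import vision
c=vision.camera("scene");np.savez("scene21.npz",**c)
print(inbay());x,y=w(-.09,.066);print(units(x,y,.009,182.97-360))
E
python3 chk.py scene21 -.022 .066 0 small pics/k21.png
```

```text
time_s: 31.75
ee_pos: [0.5366, -0.0052, 0.0676]
eef_rot: [3.139, 0.008, -3.088]
force: [0.6, 0.2, -0.1]
grip_width: 0.0196
(np.float64(-0.0961), np.float64(0.0659), np.float64(-179.9))
(array([-0.113, -0.002,  1.17 ]), np.float64(0.013))
```

View pics/k21.png

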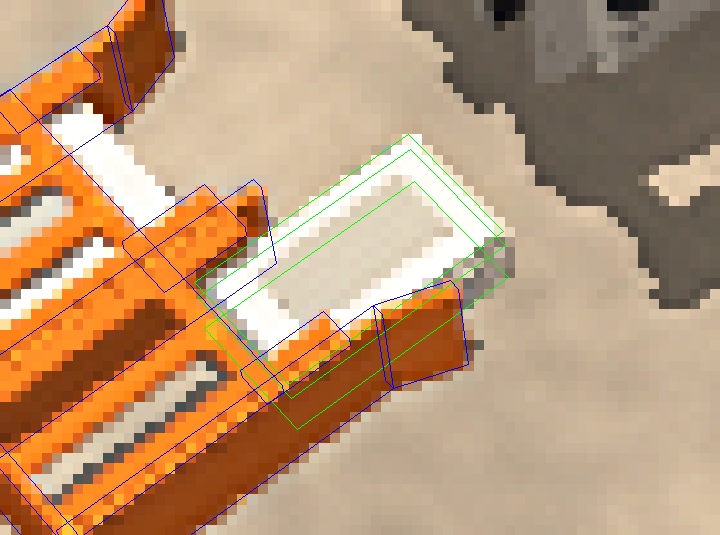

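```bash
python3 -m creep '[[[0,0,0],0,0],[[0,0,0.3],0,0],[[0,0,0.7],0,0],[[0,0,1.0],0,0],[[0,0,1.15],0,0],[[-0.2,0,1.15],0,0],[[-0.4,0,1.15],0,0],[[-0.6,0,1.15],0,0],[[-0.8,0,1.15],0,0],[[-1.0,0,1.15],0,0],[[-1.2,0,1.15],0,0],[[-1.2,0,1.15],0,0]]' 20
python3 - <<'E'
from bay import *
print(inbay());x,y=w(.001,.066);print(units(x,y,.009,182.97-360))
E
```

```text
time_s: 33.0
ee_pos: [0.598, -0.0017, 0.0111]
eef_rot: [3.139, 0.009, -3.088]
force: [-0.7, -0.5, -0.1]
grip_width: 0.0004
(np.float64(-0.0346), np.float64(0.0661), np.float64(-179.9))
(array([-0.712, -0.004,  0.048]), np.float64(0.013))
```

```bash
python3 -m creep '[[[-0.15,0,0.03],0,0],[[-0.3,0,0.03],0,0],[[-0.45,0,0.03],0,0],[[-0.55,0,0.03],0,0],[[-0.55,0,0.03],0,0]]'
python3 -m creep '[[[-0.08,0,0],0,0],[[-0.15,0,0],0,0],[[-0.15,0,0],0,0]]'
python3 - <<'E'
from bay import *
from station import vision
c=vision.camera("scene");np.savez("scene22.npz",**c)
print(inbay())
E
python3 chk.py scene22 .05 .066 0 small pics/k22.png
```

```text
time_s: 33.5
ee_pos: [0.6246, -0.0003, 0.0093]
eef_rot: [3.139, 0.008, -3.088]
force: [-0.4, 0.6, 0.3]
grip_width: 0.0005
time_s: 33.8
ee_pos: [0.6318, 0.0001, 0.0094]
eef_rot: [3.139, 0.008, -3.088]
force: [-0.5, 0.1, -0.7]
grip_width: 0.0006
(np.float64(-0.0009), np.float64(0.0662), np.float64(-179.91))
```

View pics/k22.png

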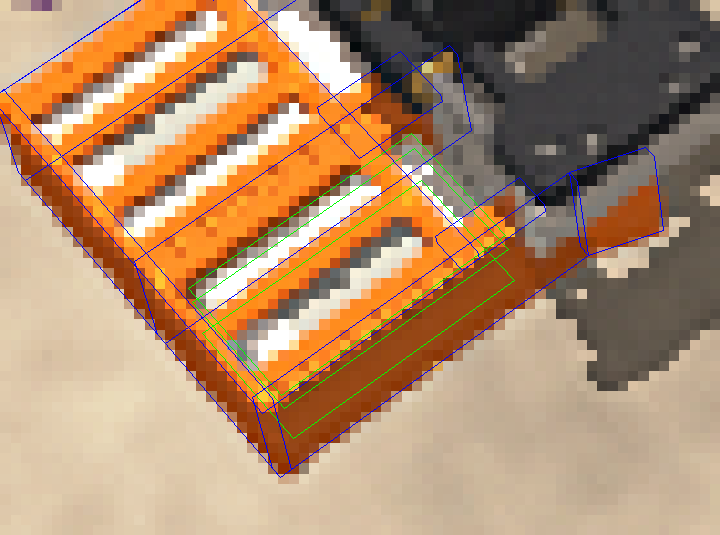

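```bash
python3 -m creep '[[[0.2,0,0],0,0],[[0.7,0,0],0,0],[[1.2,0,-0.6],0,0],[[1.6,0,-1.6],0,0],[[2.2,0.3,-2.6],0,0],[[2.8,0.8,-3.2],0,0],[[3.4,1.5,-3.2],0,0],[[3.8,2.3,-3.2],0,0],[[4,3.1,-3.2],0,0],[[4,3.9,-3.2],0,0],[[4,4.5,-3.2],0,0],[[4,4.5,-3.2],0,0]]'
python3 - <<'E'
from go import *
from station import vision
import cv2
ims=[]
for n in("scene","top"):
    c=vision.camera(n);np.savez(n+"23.npz",**c);ims.append(c["img"][:,:,::-1])
print(st()[2]["force"])
cv2.imwrite("pics/s23.png",cv2.resize(ims[0],(768,576)));cv2.imwrite("pics/t23.png",cv2.resize(ims[1],(768,576)))
cv2.imwrite("pics/tc23.png",cv2.resize(ims[1][85:155,215:300],(714,588),interpolation=0))
E
python3 chk.py scene23 .049 .066 0 small pics/k23.png
```

```text
time_s: 35.05
ee_pos: [0.418, 0.2162, 0.1686]
eef_rot: [3.138, 0.008, -3.085]
force: [0.4, -0.9, -0.1]
grip_width: 0.0003
[0.58123805 0.01332855 0.22088154]
```

View pics/k23.png

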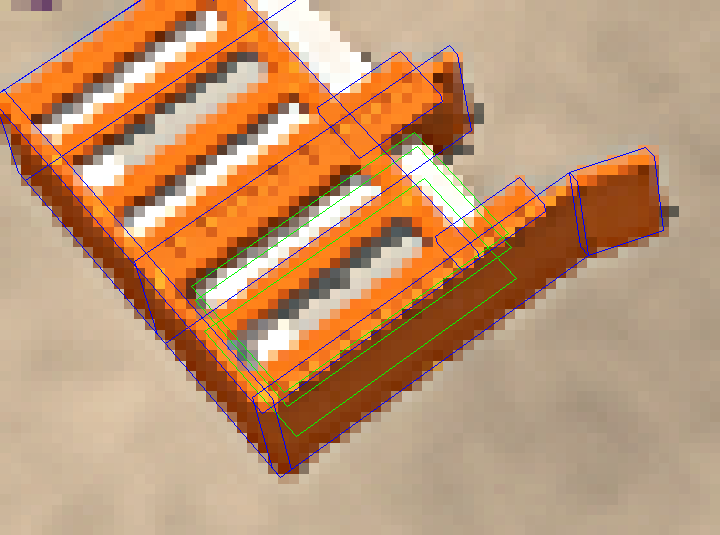

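View pics/tc23.png

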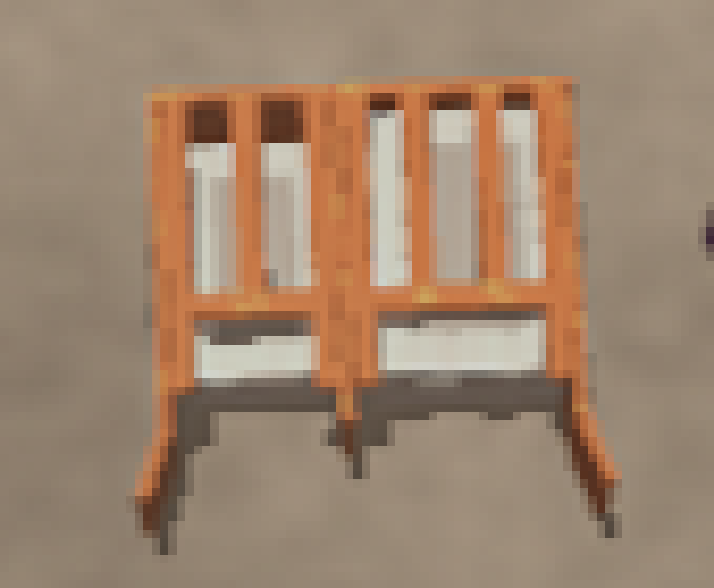

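View pics/s23.png

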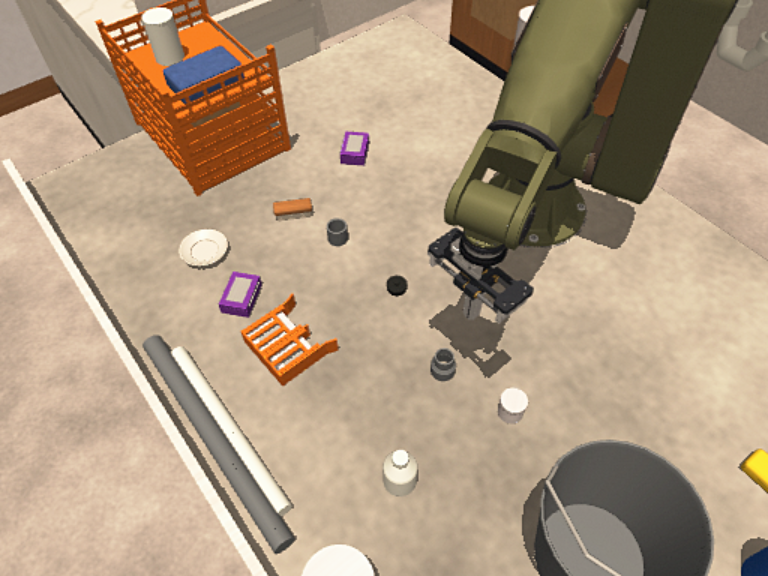

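Both tins are inside with lids flat. In the scene view the brush (293,207), coupling (337,232), plug (397,285), reducer (443,363), can (513,404), bottle (400,472), saucer (204,249) and both purple tins are where they started. I'm handing in.

```bash
python3 -c "
from station import ctrl;print(ctrl.hand_in())"
```

```text
the job is handed in; nothing more can be done
None
```

Both lids are folded shut and both tins are in the case, the big one in the wide bay and the small one in the narrow bay. I handed the job in at about 35 s, with the gripper clear of everything.

**What I did:** I folded each lid with the closed fingers and pressed it flat. I then gripped each tin across its width, slid it along the floor into its mouth, released it, and pushed it home with the closed fingers through the thumb notch.

**Last checks:**
- **Big tin:** it reached the back wall, where I felt a light contact of about 3.5 N. Its rear edge is about 5–6 mm inside the roof's front edge, by both the camera overlay and the tool position.
- **Small tin:** its rear edge is about 8–9 mm inside the roof's front edge. I did not push it to the back wall.
- **Lids:** the big lid measured about 32–33 mm high after closing, against 32 expected. The small lid stopped the finger at the expected height, about 25 mm, and fits the shut model.
- **Other things:** everything else looks unmoved, including both purple look-alikes. I compared it by eye only.

**What disagreed or went wrong:**
- **Fingertip height:** the fingertips touch about 20 mm higher than the tool description gives, so the first lid push passed over the lid without touching it. I corrected for this from then on.
- **Cameras:** the two cameras differ by about 7–9 mm in x, so I used values in between.
- **Wrist limit:** the last joint hit its range limit once and left the tool tilted about 3°. I removed the tilt by going to the opposite limit, where the joint read -2.554 against the stated -2.55.
- **Press force:** pressing the big lid shut peaked at 57 N upward on the fingers, about 61 N in all, against the 120 N wrist limit. Only the fingertips touched the tin.

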